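# Put the painted tree picture into its frame

## Task

Frame the green tree picture: take it out of the drying rack and lay it in the back of the wooden frame that lies face down on the mat, painted side down and with the top of the picture at the end with the brass hanger, so that it lies flat and fully home in the recess. Then turn both wooden turn-buttons square across its back to hold it in. Leave the other two pictures, the cup and the paint jar where they are.

Things in the scene. Friction and masses are not known exactly. Their poses are not given: they have to be found in the camera images.
- picture: The picture to frame: stiff wooden panel 100 wide x 130 tall x 6 mm, 40 to 90 g, green edges and a green-bordered tree picture on one face, the other face bare wood (thin green rim). Stands upright in one of the rack's slots, picture right way up, facing any way. Origin: middle of its bottom edge. z: up to the picture's top; y: along its width; +x: out of the bare back; -x: out of the painted face.
- picture_face (a point): Middle of the painted face: in the picture's frame at x = -3, y = 0, z = 65 mm.
- picture_top (a point): Middle of the picture's top edge: in the picture's frame at z = 130 mm.
- rack: Fixed plywood drying rack 200 x 120 mm (x by y), base 8 mm thick, at any yaw. Three slots along y at x = -70, 0, +70 mm, each 8 mm wide between battens 12 mm thick that rise to 30 mm above the table. The three panels stand parallel on the base, tops 138 mm above the table. Origin: centre of its underside.
- frame: Wooden frame, face down, fixed on a dark mat: 195 x 165 mm (x by y), rails 30 mm wide, their backs 20 mm above the table. Recess 135 (x) x 105 mm (y), centred, 7 mm deep: its floor is a ledge 8 mm wide all round, 13 mm above the table, open in the middle; a panel fully home has its upper side at 19 mm. Origin: centre, at table height. x: from hanger end to foot end; y: left looking along x; z up.
- hanger (a point): Flat brass sawtooth hanger (46 mm long, 1 mm thick) on the back of the frame's rail at its -x end, at x = -83.5 mm of the frame. The top of the picture belongs at this end.
- turn_button_left (a joint): Angle (rad) of the wooden turn-button on the frame's left (+y) rail: 0 = along the rail, free end towards the foot end (+x); grows as the free end swings in over the recess; 1.57 = square across the picture's back; negative = swung outward. Range -1.0 to 2.6. Stays where it is left; turning it takes about 0.02 N m.
- button_left_pivot (a point): Screw of the left turn-button: frame x = 0, y = +68.5 mm, 20.5 mm above the table (the button's underside, 1.5 mm above a panel that is home). Button 44 long x 14 wide x 8 mm thick, round-ended, top 28.5 mm above the table (screw head 2 mm more); it reaches 34 mm from the screw to its free end, 10 mm the other way.
- button_left_tip (a point): Free end of the left turn-button, at half its thickness.
- turn_button_right (a joint): The same for the turn-button on the right (-y) rail, mirrored: 0 = along the rail, free end towards the foot end; grows as the free end swings in over the recess; 1.57 = square across.
- button_right_pivot (a point): Screw of the right turn-button, on the frame at x = 0, y = -68.5 mm; sizes as the left one.
- button_right_tip (a point): Free end of the right turn-button, at half its thickness.
- blue_picture: Bystander: a panel of the same size with blue edges and a boat, upright in the rack. Origin and axes as for the picture.
- orange_picture: Bystander: a panel of the same size with orange edges and a flower, upright in the rack. Origin and axes as for the picture.
- cup: Bystander: white plastic cup, 72 mm wide, 90 mm tall, beyond the work. Origin: centre of its underside.
- paint_jar: Bystander: green paint jar with white cap, 60 mm wide, 75 mm tall, beyond the work. Origin: centre of its underside.
There are look-alikes about, which are no part of the job. Leave any pink look-alike of the picture alone.

How it is judged:
By the outcome, as a careful person would: the job done as asked, in the order asked, and still so for the second after the job is handed in, with the robot touching nothing.
It also fails if it takes over 70 s, if anything falls off the work surface, if the arm or the gripper's body presses on something with over 40 N, if the wrist force passes 120 N, or if a joint passes its speed limit or range.

## Robot

A 6-joint arm with a two-finger parallel gripper is mounted at the origin on the work surface. World frame = base frame: x ahead of the robot, y to its left, z up, the work surface at z = 0. Lengths are in mm, angles in rad, forces in N, time in s.
With the tool pointing down it reaches from about 275 to 1000 mm from the base axis. Payload 8.4 kg.
Tool frame: the origin (TCP) lies midway between the tips of the shut fingers; the grasp point (between the pads) lies 19 mm behind it; z points along the fingers, y is the line along which they close (so a half turn about z gives the same grasp; the last joint's range is limited). The gripper opens to 85 mm and grips with 20 to 120 N. Pads are 22 mm wide; open, the fingers measure 114 mm over their backs; the gripper's body (76 mm by 85 mm) begins 54 mm behind the grasp point. The pads swing forward as they close: fully open they stand 13 mm farther back than shut.
Start: joints at [1.153, 0.353, 1.633, -0, 1.155, -0.002], TCP at [252.45, 571.749, 231.281] pointing down, gripper open.
Joint ranges: [-2.63, 2.63], [-0.92, 2.1], [0.06, 2.66], [-1.3, 4.44], [0, 2.69], [-3.02, 3.02]. Speed limits (rad/s): [2.22, 2.22, 2.79, 3.14, 3.14, 3.14].

## Interface

Orientations are given as [roll, pitch, yaw] about the fixed x, y, z axes, in that order (R = Rz(yaw) Ry(pitch) Rx(roll)).
In Python, from rig import telemetry, optics, r gives the robot as it stands.
- The arm moves only by the tool play_rows, never from a script. Its arguments are lists of equal length, an entry for each row: "dp": the shift along the tool's x, y, z in units of 40 mm (1.0 is 40 mm), a list of three; "rot": the turn, a rotation vector about the tool's x, y, z in units of 6 degrees (1.0 is 6 degrees), a list of three. In form: {"dp": [[tx, ty, tz], ...], "rot": [[ax, ay, az], ...]}. A call has 1 to 5 rows; each row is the pose to reach, as a shift and turn from the pose commanded when the call began, along the tool's axes at that moment; what a row does not reach only later rows make up. A row lasts 1/12 s, in which the tool goes at most 41.7 mm and 7.16 degrees, less where a joint would pass 70% of its speed; a pose out of reach is approached as far as the arm can. A call with a gripper value outside its range is refused whole. "fingers" is the opening, from 0 (shut) to 1 (fully open), set as the call begins (left out, the last holds). The fingers move at their own pace and stop on an object; "grip_force" is the grip in N (left out, the last holds). Time passes only in rows, so rows that repeat a pose let the fingers close. It gives the time, the measured TCP pose, the force, the opening and the grip force at its end, in the units of the state.
- telemetry.sense(): the state, without advancing time (a new reading comes with each control period).
- optics.grab_frame(name): name is "scene" or "top" or "wrist"; returns a dict with "color" (480x640x3 uint8, red, green, blue), "mtx" (3x3 intrinsics, pixels), "R" (3x3) and "t" (3): a world point X has camera coordinates R X + t; the wrist camera has in their place "mount" (4x4, takes a point from camera to tool coordinates, whose origin is the TCP and whose axes are the flange's). Camera axes: x right, y down, z forward; pixel columns grow to the right and rows downward; lengths in mm; the calibration is good to about 2 mm. The wrist camera is an equidistant fisheye: a pixel r from the principal point sees the ray r / f radians off the axis. A picture is of the moment at which its call begins: read the wrist's pose just before it. There is no depth.
- r.sign_off(): hands the job in; it is judged then, once.
The state is a dict: "clock": time; "qpos": joint angles; "qvel": joint speeds; "joint_efforts": joint torques, N m; "eef_pos": TCP position; "tcp_rot": TCP orientation; "contact_force": force on the tool from outside, world axes, zero at the start; "wrist_torque": the same for the moment, N m; "opening": opening from 0.0 (shut) to 1.0 (fully open); "grasp_force": force on a finger pad.
Only numpy, scipy, OpenCV 4.12 (cv2) and the standard library are available. Lean on these libraries where they do the work, as an engineer would, in place of code of your own. Each camera call takes 0.05 s, during which the arm holds its last target. There are 200 camera calls.

## Working session

There is one attempt and no reset: what is moved stays moved. The work goes in short steps, Python scripts to look and compute and a tool call to move; the robot and the scene stay as the last step left them, time stands still between calls to the robot, and variables do not carry over. Pictures are saved under pics/ and viewed, at most 10 in all, crops included, and the job is handed in when it is done.

Besides the shell and the picture viewer there is one more tool, called after "Call:" as name(argument=value, ...) on one line, values as JSON. play_rows: Moves the arm, as the interface text tells. Its arguments: {"type":"object","properties":{"dp":{"type":"array"},"rot":{"type":"array"},"fingers":{"type":"number"},"grip_force":{"type":"number"}},"required":["dp","rot"]}

```bash
mkdir -p pics; ls
python3 - <<'E'
from rig import telemetry, optics, r
import cv2, numpy as np
s=telemetry.sense(); print({k:np.round(v,3).tolist() for k,v in s.items()})
ims=[]
for n in ["scene","top","wrist"]:
    f=optics.grab_frame(n); cv2.imwrite(f"pics/{n}0.png",f["color"][:,:,::-1])
    print(n,{k:np.round(v,3).tolist() for k,v in f.items() if k!="color"})
E
```

```text
pics
{'clock': 0.0, 'qpos': [1.153, 0.354, 1.634, -0.0, 1.155, -0.002], 'qvel': [0.0, 0.0, -0.0, 0.001, -0.0, -0.001], 'joint_efforts': [-0.0, -60.525, -34.207, -0.0, 0.009, -0.0], 'eef_pos': [252.259, 571.329, 230.59], 'tcp_rot': [-3.14, 0.0, 2.726], 'contact_force': [-0.403, 0.114, -0.771], 'wrist_torque': [0.019, 0.004, -0.006], 'grasp_force': 0.0, 'opening': 1.001}
scene {'mtx': [[561.512, 0.0, 320.488], [0.0, 561.512, 242.068], [0.0, 0.0, 1.0]], 'R': [[0.855, 0.519, 0.015], [0.374, -0.596, -0.71], [-0.36, 0.613, -0.704]], 't': [-537.247, -57.671, 1535.078]}
top {'mtx': [[560.726, 0.0, 307.593], [0.0, 560.726, 236.627], [0.0, 0.0, 1.0]], 'R': [[0.028, -1.0, -0.008], [-0.995, -0.027, -0.1], [0.1, 0.011, -0.995]], 't': [79.597, 572.195, 1331.927]}
wrist {'mtx': [[371.648, 0.0, 316.799], [0.0, 371.648, 238.551], [0.0, 0.0, 1.0]], 'mount': [[0.0, -0.962, -0.272, 70.564], [1.0, 0.0, 0.0, -0.042], [-0.0, -0.272, 0.962, -142.382], [0.0, 0.0, 0.0, 1.0]]}
```

View pics/scene0.png

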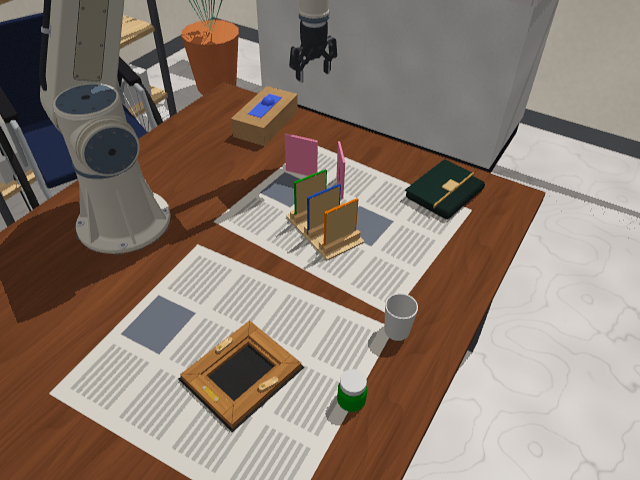

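View pics/top0.png

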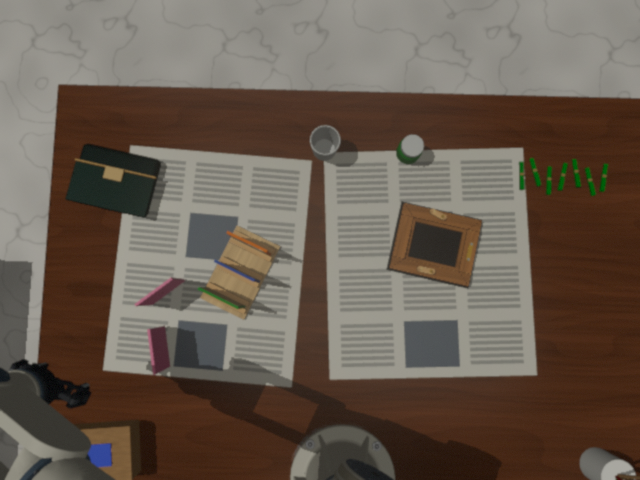

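The scene view shows three panels in the rack: green (311,192), blue (323,207) and orange (341,220). Two pink look-alikes stand on the paper at (300,155) and (341,170). In the top view the frame is at (436,244), the hanger at (471,251), and the buttons at (438,214) and (427,269). I'll enlarge these areas to confirm.

Run:
```python
import cv2, numpy as np
s=cv2.imread("pics/scene0.png");t=cv2.imread("pics/top0.png")
c=lambda im,x,y,w,h:cv2.resize(im[y:y+h,x:x+w],(400,300),interpolation=cv2.INTER_CUBIC)
m=np.vstack([np.hstack([c(s,280,165,100,75+0) ,c(t,190,220,133,100)]),np.hstack([c(s,175,320,133,100),c(t,380,195,120,90)])])
cv2.imwrite("pics/m1.png",m)
```

```text
(no output)
```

View pics/m1.png

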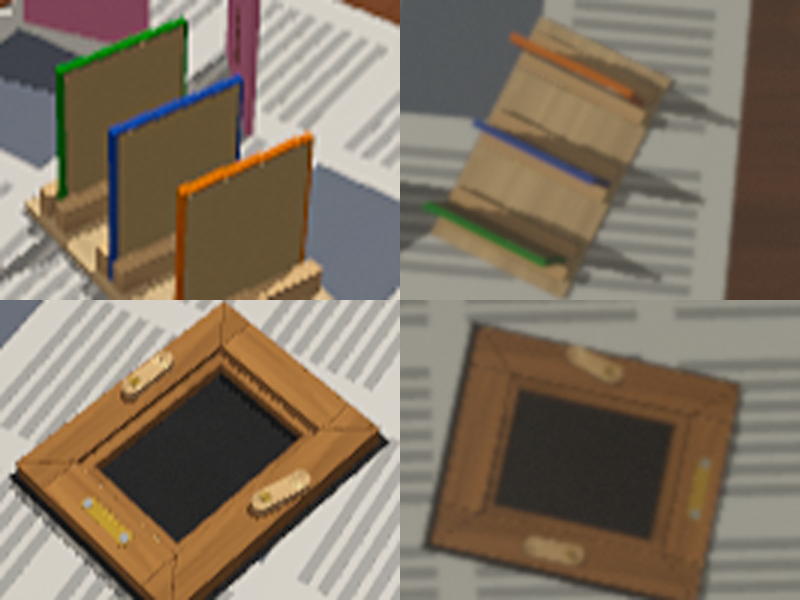

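The top-left tile confirms the green-edged panel in the rack's end slot: green rim, bare back towards the camera, standing in the rack. The pink panels stand loose on the paper and aren't the one. The hanger is at zoomed (702,490), and both buttons lie roughly along their rails. Next I'll measure.

```bash
cat > h.py <<'E'
import numpy as np, cv2
from scipy.optimize import least_squares
from scipy.spatial.transform import Rotation as Rot
from rig import telemetry, optics, r
def ray(f,px,tcp=None):
    """camera centre and unit world ray; tcp=(pos,rpy) for wrist"""
    K=f["mtx"]; u=(px[0]-K[0,2])/K[0,0]; v=(px[1]-K[1,2])/K[1,1]
    if tcp is None:
        R=np.array(f["R"]); c=-R.T@f["t"]; d=R.T@np.array([u,v,1])
    else:
        th=np.hypot(u,v); d=np.array([u/th*np.sin(th),v/th*np.sin(th),np.cos(th)])
        M=np.array(f["mount"]); W=Rot.from_euler("xyz",tcp[1]).as_matrix()
        c=W@M[:3,3]+tcp[0]; d=W@M[:3,:3]@d
    return c,d/np.linalg.norm(d)
def tri(rays):
    A=sum(np.eye(3)-np.outer(d,d) for c,d in rays); b=sum((np.eye(3)-np.outer(d,d))@c for c,d in rays)
    return np.linalg.solve(A,b)
def atz(cd,z): c,d=cd; return c+d*(z-c[2])/d[2]
def pose(): s=telemetry.sense(); return np.array(s["eef_pos"]),np.array(s["tcp_rot"])
def toward(p,R,p0=None,R0=None):
    """dp and rot (units of play_rows) from current pose to p,R"""
    if R0 is None:
        p0,e=pose(); R0=Rot.from_euler("xyz",e)
    return np.round(R0.inv().apply(p-p0)/40,3),np.round(np.degrees((R0.inv()*R).as_rotvec())/6,3)
E
python3 - <<'E'
from h import *
np.set_printoptions(precision=1,suppress=True)
S=optics.grab_frame("scene");T=optics.grab_frame("top")
# green top corners (mid-thickness)
for n,a,b,z in [("gL",(295.5,182),(199,289),138),("gR",(326,170.8),(245,307),138),
  ("fA",(175+225/3.0075,320+3/3.0075),(402.5,202.5),20),("fB",(175+18/3.0075,320+172/3.0075),(471,286),20),("hang",(175+105/3.0075,320+220/3.0075),(380+302/3.333,195+190/3.333),20),("pivR",(0,0),(380+207/3.33,195+70/3.33),29),("pivL",(0,0),(380+168/3.33,195+252/3.33),29),("fC",(0,0),(482,220.5),20),("fD",(0,0),(387.5,269),20)]:
    print(n,tri([ray(S,a),ray(T,b)]) if a!=(0,0) else "",atz(ray(S,a),z),atz(ray(T,b),z))
E
```

```text
gL [405.4 311.1 107.9] [399.6 249.2 138. ] [435.7 331.4 138. ]
gR [439.1 245.6 191.4] [441.9 331.6 138. ] [399.1 227.9 138. ]
fA [ 604.9 -146.7  149. ] [ 504.1 -105.1   20. ] [ 661.2 -135.1   20. ]
fB [ 464.8 -300.1   18.5] [ 469.2 -298.3   20. ] [ 461.6 -302.6   20. ]
hang [ 545.  -299.    25.4] [ 543.9 -295.7   20. ] [ 543.9 -301.8   20. ]
pivR  [-1497.9   743.2    29. ] [ 629.1 -230.3   29. ]
pivL  [-1497.9   743.2    29. ] [ 495.5 -202.7   29. ]
fC  [-1520.3   755.9    20. ] [ 621.9 -329.6   20. ]
fD  [-1520.3   755.9    20. ] [ 497.1 -100.6   20. ]
```

Run:
```python
from h import *
np.set_printoptions(precision=2,suppress=True)
def ik(R,q1,sm):
    out=[]
    W=(Rot.from_euler("z",q1)*Rot.from_euler("y",sm)).inv()*R*Rot.from_euler("z",-90,degrees=True)
    a=W.as_euler("ZYZ"); 
    for a in (a,[a[0]+np.pi,-a[1],a[2]+np.pi]):
        if a[1]>0: out.append([(x+np.pi)%(2*np.pi)-np.pi for x in a])
    return out
fx=np.radians(79.4)
for tilt in (20,30):
  t=np.radians(tilt)
  X=np.array([np.cos(fx),np.sin(fx),0]);Z=np.array([0,0,1.])
  tz=np.cos(t)*X-np.sin(t)*Z; n=np.cos(t)*Z+np.sin(t)*X
  for sg in (1,-1):
    ty=sg*n; R=Rot.from_matrix(np.c_[np.cross(ty,tz),ty,tz])
    for sm in (1.7,2.0,2.3): print("place",tilt,sg,sm,np.array(ik(R,-.8,sm)))
b=np.radians(-19.3)
for sg in (1,-1):
    ty=sg*np.array([np.cos(b),np.sin(b),0]);tz=np.array([0,0,-1.])
    print("pick",sg,np.array(ik(Rot.from_matrix(np.c_[np.cross(ty,tz),ty,tz]),.59,2.0)))
# view pose over the frame: camera (tool +x side 70mm) , keep current rot
p,e=pose();R0=Rot.from_euler("xyz",e); print(R0.as_matrix())
for q,z in (((420,285),330),): print(toward(np.array([*q,z]),R0))
```

```text
place 20 1 1.7 [[ 1.08  2.09 -1.94]]
place 20 1 2.0 [[ 0.96  1.93 -2.23]]
place 20 1 2.3 [[ 0.89  1.75 -2.47]]
place 20 -1 1.7 [[1.08 2.09 1.2 ]]
place 20 -1 2.0 [[0.96 1.93 0.92]]
place 20 -1 2.3 [[0.89 1.75 0.67]]
place 30 1 1.7 [[ 0.9   2.02 -2.03]]
place 30 1 2.0 [[ 0.82  1.82 -2.27]]
place 30 1 2.3 [[ 0.79  1.61 -2.49]]
place 30 -1 1.7 [[0.9  2.02 1.11]]
place 30 -1 2.0 [[0.82 1.82 0.87]]
place 30 -1 2.3 [[0.79 1.61 0.66]]
pick 1 [[0.   1.14 0.93]]
pick -1 [[ 0.    1.14 -2.21]]
[[-0.91  0.4  -0.  ]
 [ 0.4   0.91 -0.  ]
 [ 0.   -0.   -1.  ]]
(array([-6.73, -4.86, -2.47]), array([0., 0., 0.]))
```

Call:
play_rows(dp=[[-0.58, -0.56, -0.07], [-1.16, -1.12, -0.14], [-1.75, -1.69, -0.21], [-2.33, -2.25, -0.28], [-2.92, -2.81, -0.35]], rot=[[0, 0, 0], [0, 0, 0], [0, 0, 0], [0, 0, 0], [0, 0, 0]])

```text
clock: 0.67
eef_pos: [314.1, 420.3, 245.3]
tcp_rot: [-3.141, 0.0, 2.726]
contact_force: [0.7, 0.2, 0.8]
opening: 1.0
grasp_force: 0.0
```

Call:
play_rows(dp=[[-0.58, -0.56, -0.07], [-1.16, -1.12, -0.14], [-1.75, -1.69, -0.21], [-2.33, -2.25, -0.28], [-2.92, -2.81, -0.35]], rot=[[0, 0, 0], [0, 0, 0], [0, 0, 0], [0, 0, 0], [0, 0, 0]])

```text
clock: 1.08
eef_pos: [375.5, 270.3, 259.5]
tcp_rot: [3.141, 0.0, 2.726]
contact_force: [-0.0, 0.9, 0.2]
opening: 1.0
grasp_force: 0.0
```

Call:
play_rows(dp=[[-0.58, -0.56, -0.07], [-1.16, -1.12, -0.14], [-1.75, -1.69, -0.21], [-2.33, -2.25, -0.28], [-2.92, -2.81, -0.35]], rot=[[0, 0, 0], [0, 0, 0], [0, 0, 0], [0, 0, 0], [0, 0, 0]])

```text
clock: 1.5
eef_pos: [437.0, 120.2, 273.6]
tcp_rot: [3.141, 0.0, 2.726]
contact_force: [0.2, 0.1, -0.3]
opening: 1.002
grasp_force: 0.0
```

Call:
play_rows(dp=[[-0.58, -0.56, -0.07], [-1.16, -1.12, -0.14], [-1.75, -1.69, -0.21], [-2.33, -2.25, -0.28], [-2.92, -2.81, -0.35]], rot=[[0, 0, 0], [0, 0, 0], [0, 0, 0], [0, 0, 0], [0, 0, 0]])

```text
clock: 1.92
eef_pos: [498.5, -29.9, 287.5]
tcp_rot: [3.141, 0.0, 2.726]
contact_force: [1.2, 1.0, 0.5]
opening: 1.002
grasp_force: 0.0
```

Call:
play_rows(dp=[[-0.58, -0.56, -0.07], [-1.16, -1.12, -0.14], [-1.75, -1.69, -0.21], [-2.33, -2.25, -0.28], [-2.92, -2.81, -0.35]], rot=[[0, 0, 0], [0, 0, 0], [0, 0, 0], [0, 0, 0], [0, 0, 0]])

```text
clock: 2.33
eef_pos: [559.9, -179.9, 301.4]
tcp_rot: [3.142, -0.0, 2.726]
contact_force: [0.0, 0.4, 0.3]
opening: 1.0
grasp_force: 0.0
```

```bash
cat > snap.py <<'E'
import sys,pickle
from h import *
n=sys.argv[1]; p=pose(); f=optics.grab_frame("wrist"); pickle.dump((p,f),open(f"pics/{n}.pkl","wb")); cv2.imwrite(f"pics/{n}.png",f["color"][:,:,::-1]); s=telemetry.sense()
print(np.round(p[0],1),np.round(p[1],3),np.round(s["qpos"],2))
E
python3 snap.py wf1
```

```text
[ 559.9 -179.9  301.4] [ 3.142 -0.     2.726] [-0.32  0.24  1.63 -0.    1.27 -1.47]
```

Call:
play_rows(dp=[[0.5, -0.5, 0], [1.0, -1.0, 0], [1.5, -1.5, 0.3], [1.5, -1.5, 0.5], [1.5, -1.5, 0.5]], rot=[[0, 0, 0], [0, 0, 0], [0, 0, 0], [0, 0, 0], [0, 0, 0]])

```text
clock: 2.8
eef_pos: [478.9, -208.8, 279.9]
tcp_rot: [3.142, -0.002, 2.724]
contact_force: [-0.3, -0.2, 1.2]
opening: 1.003
grasp_force: 0.0
```

```bash
python3 snap.py wf2; python3 -c "
import cv2,numpy as np
a=cv2.imread('pics/wf1.png');b=cv2.imread('pics/wf2.png')
cv2.imwrite('pics/m2.png',np.vstack([cv2.resize(a,(400,300)),cv2.resize(b,(400,300))]))"
```

```text
[ 478.9 -208.8  279.9] [ 3.142e+00 -2.000e-03  2.724e+00] [-0.41  0.15  1.79  0.    1.2  -1.57]
```

View pics/m2.png

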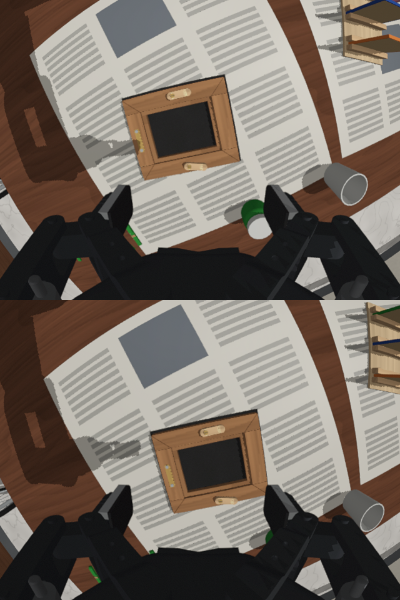

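The frame is fully visible in both wrist views, with the hanger at the left end. I'll crop both.

```bash
python3 -c "
import cv2,numpy as np
a=cv2.imread('pics/wf1.png')[110:300,190:390];b=cv2.imread('pics/wf2.png')[165:355,235:435]
cv2.imwrite('pics/m3.png',np.hstack([cv2.resize(x,(400,380),interpolation=cv2.INTER_CUBIC) for x in (a,b)]))"
```

```text
(no output)
```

View pics/m3.png

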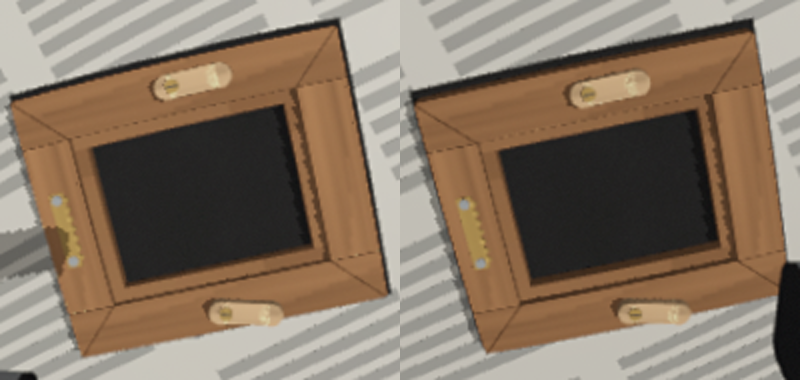

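Run:
```python
from h import *
import pickle
np.set_printoptions(precision=2,suppress=True)
def proj(P,pk):
    (p,e),f=pk; W=Rot.from_euler("xyz",e).as_matrix(); M=f["mount"]
    c=M[:3,:3].T@((P-p)@W-M[:3,3]).T; th=np.arctan2(np.hypot(c[0],c[1]),c[2]); a=np.arctan2(c[1],c[0])
    K=f["mtx"]; return np.c_[K[0,2]+K[0,0]*th*np.cos(a),K[1,2]+K[1,1]*th*np.sin(a)]
V=[pickle.load(open(f"pics/wf{i}.pkl","rb")) for i in (1,2)]
mod=dict(TL=(-97.5,82.5,20),TR=(97.5,82.5,20),BR=(97.5,-82.5,20),BL=(-97.5,-82.5,20),oTL=(-59.5,44.5,13),oTR=(59.5,44.5,13),oBR=(59.5,-44.5,13),oBL=(-59.5,-44.5,13),H=(-83.5,0,20.5),pL=(0,68.5,30),pR=(0,-68.5,30))
o1=dict(TL=(12,100),TR=(340,25),BR=(389,293),BL=(82,355),oTL=(93,149),oTR=(284,106),oBR=(313,245),oBL=(126,285),H=(65,231),pL=(170,87),pR=(221,313))
o2=dict(TL=(14,102),TR=(354,31),BL=(87,352),oTL=(98,150),oTR=(297,110),oBR=(319,242),oBL=(130,283),H=(73,234),pR=(235,313))
obs=[(V[0],o1,(190,110)),(V[1],o2,(235,165))]
def res(q,lab=False):
    c,s=np.cos(q[3]),np.sin(q[3]); R=np.array([[c,-s,0],[s,c,0],[0,0,1]]);out=[]
    for v,o,off in obs:
        P=np.array([mod[k] for k in o])@R.T+q[:3]; U=np.array(list(o.values()))/2+off
        d=proj(P,v)-U
        if lab: [print(k,x) for k,x in zip(o,d)]
        out.append(d.ravel())
    return np.concatenate(out)
s=least_squares(res,[560,-217,0,1.386],loss="soft_l1"); print(s.x); res(s.x,True)
np.save("frame.npy",s.x)
q=s.x;c,sn=np.cos(q[3]),np.sin(q[3])
for k,px in (("L",(228,73)),("R",(281,316))):
    f=V[0];w=atz(ray(f[1],(px[0]/2+190,px[1]/2+110),f[0]),28.5)[:2]-q[:2]; print(k,"tip in frame",c*w[0]+sn*w[1],-sn*w[0]+c*w[1])
```

```text
[ 561.18 -214.24   -4.07    1.37]
TL [-0.29  1.14]
TR [-1.9   0.62]
BR [-1.16  1.47]
BL [0.39 0.8 ]
oTL [-2.15 -0.94]
oTR [ 0.13 -1.54]
oBR [0.45 1.04]
oBL [-0.36  0.58]
H [ 1.12 -0.95]
pL [ 1.29 -0.41]
pR [ 2.51 -0.21]
TL [0.33 0.32]
TR [-0.47  0.02]
BL [-0.58 -0.12]
oTL [-1.03 -0.66]
oTR [ 0.23 -1.77]
oBR [0.53 1.76]
oBL [0.32 0.64]
H [ 0.3  -1.43]
pR [-0.16 -0.36]
L tip in frame 31.99968857029943 68.92306585513904
R tip in frame 31.8165517307351 -76.61765378329135
```

Call:
play_rows(dp=[[0.42, 0.71, -0.08], [0.84, 1.43, -0.17], [1.27, 2.14, -0.25], [1.69, 2.86, -0.34], [2.11, 3.57, -0.42]], rot=[[0, 0, 0.95], [0, 0, 1.9], [0, 0, 2.84], [0, 0, 3.78], [0, 0, 4.73]])

```text
clock: 3.27
eef_pos: [461.8, -42.1, 299.0]
tcp_rot: [3.14, 0.001, 2.226]
contact_force: [0.4, 0.4, -0.2]
opening: 1.0
grasp_force: 0.0
```

Call:
play_rows(dp=[[0.71, 0.43, -0.08], [1.42, 0.85, -0.17], [2.13, 1.28, -0.25], [2.84, 1.71, -0.34], [3.56, 2.14, -0.42]], rot=[[0, 0, 0.95], [0, 0, 1.9], [0, 0, 2.84], [0, 0, 3.78], [0, 0, 4.73]])

```text
clock: 3.68
eef_pos: [441.8, 123.5, 316.0]
tcp_rot: [3.14, -0.0, 1.731]
contact_force: [0.9, -0.2, -0.4]
opening: 1.002
grasp_force: 0.0
```

Call:
play_rows(dp=[[0.83, 0.04, -0.08], [1.66, 0.07, -0.17], [2.49, 0.11, -0.25], [3.32, 0.15, -0.34], [4.15, 0.19, -0.42]], rot=[[0, 0, 0.95], [0, 0, 1.9], [0, 0, 2.84], [0, 0, 3.78], [0, 0, 4.73]], fingers=0.5)

```text
clock: 4.1
eef_pos: [421.6, 288.9, 332.6]
tcp_rot: [3.141, -0.001, 1.236]
contact_force: [1.4, 0.3, -0.1]
opening: 0.501
grasp_force: 0.0
```

```bash
python3 snap.py wr1
```

```text
[421.6 288.9 332.6] [ 3.141e+00 -1.000e-03  1.236e+00] [0.6  0.09 1.74 0.   1.31 0.95]
```

Call:
play_rows(dp=[[0, 0, 0.5], [-0.5, 0, 1.0], [-1.0, 0, 1.5], [-1.25, 0, 1.75], [-1.25, 0, 1.75]], rot=[[0, 0, 0], [0, 0, 0], [0, 0, 0], [0, 0, 0], [0, 0, 0]])

```text
clock: 4.57
eef_pos: [403.9, 237.5, 259.9]
tcp_rot: [-3.139, 0.003, 1.24]
contact_force: [-0.2, 0.1, 0.8]
opening: 0.504
grasp_force: 0.0
```

```bash
python3 snap.py wr2;  python3 -c "
import cv2,numpy as np
a=cv2.imread('pics/wr1.png');b=cv2.imread('pics/wr2.png')
cv2.imwrite('pics/m4.png',np.hstack([x[:,130:530] for x in (a,b)]))"
```

```text
[403.9 237.5 259.9] [-3.139e+00  3.000e-03  1.240e+00] [0.53 0.08 1.92 0.   1.15 0.86]
```

View pics/m4.png

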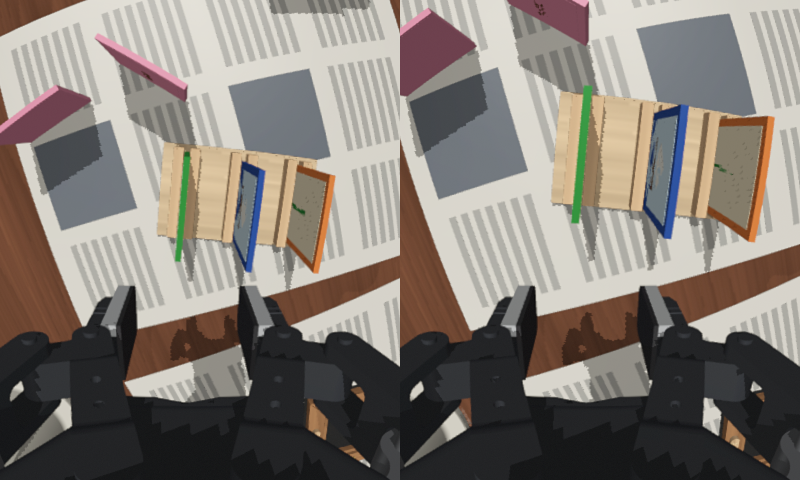

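Run:
```python
from h import *
import pickle
np.set_printoptions(precision=1,suppress=True)
rays=[]
for n in ("wr1","wr2"):
    p,f=pickle.load(open(f"pics/{n}.pkl","rb")); im=f["color"].astype(int)
    m=(im[...,1]>1.6*im[...,0])&(im[...,1]>1.4*im[...,2])&(im[...,1]>50); m[:, :270]=0;m[:,345:]=0;m[290:]=0
    ys,xs=np.nonzero(m); 
    rows=np.arange(ys.min(),ys.max()+1); print(n,rows[0],rows[-1])
    for y in np.r_[rows[:6],rows[6:-6:25],rows[-5:]]: x=xs[ys==y]; print(y,x.min(),x.max(),im[y,int(x.mean())])
```

```text
wr1 152 261
152 315 318 [40 95 39]
153 315 318 [25 94 34]
154 315 318 [28 94 36]
155 315 318 [28 95 36]
156 314 319 [ 37 115  47]
157 314 319 [ 49 143  60]
158 314 319 [ 53 149  65]
183 312 317 [ 52 148  62]
208 310 315 [ 51 147  61]
233 308 312 [ 51 147  62]
257 306 310 [ 50 147  60]
258 306 309 [ 50 147  60]
259 306 309 [ 49 147  59]
260 306 309 [ 56 147  65]
261 309 309 [ 93 155  96]
wr2 86 222
86 314 321 [ 71 157  79]
87 314 321 [ 62 158  73]
88 314 321 [ 62 158  73]
89 313 321 [ 62 158  73]
90 313 321 [ 62 157  73]
91 313 321 [ 62 157  73]
92 313 320 [ 62 158  74]
117 311 318 [ 58 154  70]
142 309 316 [ 55 151  66]
167 307 313 [ 54 150  64]
192 305 311 [ 52 148  62]
218 302 308 [ 52 148  62]
219 302 308 [ 53 148  63]
220 302 308 [ 52 148  62]
221 302 308 [ 49 147  60]
222 302 308 [ 62 148  68]
```

Run:
```python
from h import *
import pickle
np.set_printoptions(precision=1,suppress=True)
V=[pickle.load(open(f"pics/{n}.pkl","rb")) for n in ("wr1","wr2")]
P=[]
for a,b in (((316.6,156.3),(317.4,85.7)),((307.6,261),(305.2,222.6))):
    R=[ray(v[1],x,v[0]) for v,x in zip(V,(a,b))]; P.append(np.array([atz(q,138) for q in R])); print(tri(R),P[-1])
A,B=[p.mean(0) for p in P]; d=A-B; print("len",np.linalg.norm(d),"az width",np.degrees(np.arctan2(d[1],d[0])),"ctr",(A+B)/2)
c=(A+B)/2; az=np.arctan2(d[1],d[0])-np.pi/2
ty=np.array([np.cos(az),np.sin(az),0]);tz=np.array([0,0,-1.]);R=Rot.from_matrix(np.c_[np.cross(ty,tz),ty,tz])
for z in (180,107): print(z,toward(np.array([c[0],c[1],z]),R))
```

```text
[436.6 337.5 134.8] [[436.7 337.7 138. ]
 [436.5 337.1 138. ]]
[396.1 246.9 138.9] [[395.9 246.6 138. ]
 [396.  246.7 138. ]]
len 99.40796762548236 az width 65.88366006314536 ctr [416.3 292.  138. ]
180 (array([ 1.3, -0.2,  2. ]), array([-0. ,  0. ,  0.9]))
107 (array([ 1.4, -0.2,  3.9]), array([-0. ,  0. ,  0.9]))
```

Call:
play_rows(dp=[[0.5, -0.1, 0.5], [1.0, -0.2, 1.0], [1.37, -0.23, 1.5], [1.37, -0.23, 2.0], [1.37, -0.23, 2.0]], rot=[[0, 0, 0.3], [0, 0, 0.6], [0, 0, 0.86], [0, 0, 0.86], [0, 0, 0.86]])

```text
clock: 5.03
eef_pos: [414.1, 294.7, 179.6]
tcp_rot: [-3.14, 0.002, 1.151]
contact_force: [-2.0, -1.2, -0.4]
opening: 0.502
grasp_force: 0.0
```

Run:
```python
from h import *
az=np.radians(65.88-90); ty=np.array([np.cos(az),np.sin(az),0]);tz=np.array([0,0,-1.]);R=Rot.from_matrix(np.c_[np.cross(ty,tz),ty,tz])
print(pose(),[x.tolist() for x in toward(np.array([416.3,292,110]),R)])
```

```text
(array([414.11788025, 294.68635161, 179.57196057]), array([-3.13984333e+00,  2.33766878e-03,  1.15131136e+00])) [[-0.035, 0.08, 1.739], [-0.017, 0.022, 0.014]]
```

Call:
play_rows(dp=[[-0.03, 0.08, 0.5], [-0.03, 0.08, 1.0], [-0.03, 0.08, 1.5], [-0.03, 0.08, 1.73], [-0.03, 0.08, 1.73]], rot=[[0, 0, 0], [0, 0, 0], [0, 0, 0], [0, 0, 0], [0, 0, 0]])

```text
clock: 5.45
eef_pos: [416.9, 291.1, 112.0]
tcp_rot: [-3.141, 0.001, 1.15]
contact_force: [0.3, -0.0, -0.7]
opening: 0.499
grasp_force: 0.0
```

Call:
play_rows(dp=[[0, 0, 0], [0, 0, 0], [0, 0, 0], [0, 0, 0], [0, 0, 0]], rot=[[0, 0, 0], [0, 0, 0], [0, 0, 0], [0, 0, 0], [0, 0, 0]], fingers=0, grip_force=30)

```text
clock: 5.87
eef_pos: [418.0, 291.6, 114.0]
tcp_rot: [3.14, -0.002, 1.15]
contact_force: [-1.1, 1.2, 7.6]
opening: 0.063
grasp_force: 33.2
```

Call:
play_rows(dp=[[0, 0, 0], [0, 0, 0], [0, 0, 0], [0, 0, 0], [0, 0, 0]], rot=[[0, 0, 0], [0, 0, 0], [0, 0, 0], [0, 0, 0], [0, 0, 0]])

```text
clock: 6.28
eef_pos: [418.0, 291.7, 114.0]
tcp_rot: [3.14, -0.002, 1.15]
contact_force: [-0.3, 0.3, 6.7]
opening: 0.058
grasp_force: 33.2
```

Call:
play_rows(dp=[[0, 0, -0.25], [0, 0, -0.75], [0, 0, -1.5], [0, 0, -2.4], [0, 0, -3.3]], rot=[[0, 0, 0], [0, 0, 0], [0, 0, 0], [0, 0, 0], [0, 0, 0]])

```text
clock: 6.7
eef_pos: [416.4, 290.5, 246.5]
tcp_rot: [-3.141, 0.001, 1.15]
contact_force: [1.3, 0.5, -0.3]
opening: 0.062
grasp_force: 32.0
```

Call:
play_rows(dp=[[0, 0, -0.5], [0, 0, -1.0], [0, 0, -1.4], [0, 0, -1.5], [0, 0, -1.5]], rot=[[0, 0, 0], [0, 0, 0], [0, 0, 0], [0, 0, 0], [0, 0, 0]])

```text
clock: 7.12
eef_pos: [417.4, 291.2, 306.2]
tcp_rot: [3.14, -0.002, 1.15]
contact_force: [0.5, 0.2, -0.8]
opening: 0.061
grasp_force: 32.1
```

Run:
```python
from h import *
s=telemetry.sense();print(np.round(s["qpos"],2),s["contact_force"],s["opening"])
np.set_printoptions(precision=3,suppress=True)
fx=np.load("frame.npy")[3]; print(np.load("frame.npy"))
c=np.load("frame.npy")[:2]; X=np.array([np.cos(fx),np.sin(fx),0]);Z=np.array([0,0,1.]);C=np.array([*c,0])
def place(tilt,fxp,zb):
    """TCP with panel's bottom edge mid at frame x=fxp, height zb, tilt deg; TCP is 102 mm up? from bottom: """
    t=np.radians(tilt); tz=np.cos(t)*X-np.sin(t)*Z; n=np.cos(t)*Z+np.sin(t)*X
    return C+X*fxp+Z*zb-tz*106, Rot.from_matrix(np.c_[np.cross(n,tz),n,tz])
p,e=pose();R=Rot.from_euler("xyz",e)
# waypoint 1: over frame tool down, yaw so ty=X ; 2: tilt
w1=place(90,-30,190); w2=place(35,40,110)
print("pose",p,"w1",w1[0],"w2",w2[0]); print(toward(*w1)); print((w1[1].inv()*w2[1]).as_rotvec(degrees=True)/6)
```

```text
[ 0.61  0.1   1.79 -0.    1.25  1.03] [ 0.51324616  0.18089157 -0.81273905] 0.06129602034889464
[ 561.175 -214.242   -4.074    1.367]
pose [417.421 291.195 306.17 ] w1 [ 555.106 -243.622  296.   ] w2 [ 551.702 -260.104  170.799]
(array([-10.797,   8.606,   0.241]), array([  0.032,  -0.004, -17.075]))
[-9.167 -0.     0.   ]
```

Call:
play_rows(dp=[[-0.54, 0.43, 0.01], [-1.08, 0.86, 0.02], [-1.62, 1.29, 0.04], [-2.16, 1.72, 0.05], [-2.7, 2.15, 0.06]], rot=[[0, 0, -0.85], [0, 0, -1.71], [0, 0, -2.56], [0, 0, -3.42], [0, 0, -4.27]])

```text
clock: 7.53
eef_pos: [450.6, 155.7, 300.7]
tcp_rot: [-3.139, 0.001, 1.602]
contact_force: [0.8, 0.8, -1.3]
opening: 0.062
grasp_force: 32.0
```

Call:
play_rows(dp=[[-0.67, 0.15, 0.01], [-1.35, 0.31, 0.02], [-2.02, 0.46, 0.04], [-2.69, 0.62, 0.05], [-3.365, 0.77, 0.06]], rot=[[0, 0, -0.85], [0, 0, -1.71], [0, 0, -2.56], [0, 0, -3.42], [0, 0, -4.27]])

```text
clock: 7.95
eef_pos: [485.0, 22.1, 298.4]
tcp_rot: [-3.14, -0.001, 2.049]
contact_force: [0.1, 0.5, -0.6]
opening: 0.062
grasp_force: 32.0
```

Call:
play_rows(dp=[[-0.67, -0.15, 0.01], [-1.35, -0.3, 0.02], [-2.02, -0.46, 0.04], [-2.7, -0.61, 0.05], [-3.37, -0.76, 0.06]], rot=[[0, 0, -0.85], [0, 0, -1.71], [0, 0, -2.56], [0, 0, -3.42], [0, 0, -4.27]])

```text
clock: 8.37
eef_pos: [519.4, -111.7, 295.8]
tcp_rot: [-3.141, -0.002, 2.496]
contact_force: [0.6, 0.6, 0.1]
opening: 0.063
grasp_force: 32.0
```

Call:
play_rows(dp=[[-0.54, -0.43, 0.01], [-1.08, -0.86, 0.02], [-1.62, -1.28, 0.04], [-2.17, -1.71, 0.05], [-2.71, -2.14, 0.06]], rot=[[0, 0, -0.85], [0, 0, -1.71], [0, 0, -2.56], [0, 0, -3.42], [0, 0, -4.27]])

```text
clock: 8.78
eef_pos: [553.9, -245.2, 293.2]
tcp_rot: [3.141, -0.002, 2.943]
contact_force: [1.3, -0.1, -0.5]
opening: 0.061
grasp_force: 32.1
```

```bash
cat >> h.py <<'E'
q=np.load("frame.npy"); fx=q[3]; C=np.array([q[0],q[1],0]); X=np.array([np.cos(fx),np.sin(fx),0]);Z=np.array([0,0,1.]);Y=np.cross(Z,X)
def place(tilt,fxp,zb,fy=0,L=106):
    "TCP pose with the panel's bottom edge mid at frame x=fxp,y=fy, height zb, panel tilt deg off flat"
    t=np.radians(tilt); tz=np.cos(t)*X-np.sin(t)*Z; n=np.cos(t)*Z+np.sin(t)*X
    return C+X*fxp+Y*fy+Z*zb-tz*L, Rot.from_matrix(np.c_[np.cross(n,tz),n,tz])
def show(*ws):
    p,e=pose(); R=Rot.from_euler("xyz",e); print("at",p.round(1),"q",np.round(telemetry.sense()["qpos"],2))
    for w in ws:
        print([x.tolist() for x in toward(*w,p,R)]); p,R=w
E
python3 snap.py wf3; python3 -c "
from h import *
show(place(70,-10,160),place(45,20,130),place(25,50,110))"
```

```text
[ 553.9 -245.2  293.2] [ 3.141e+00 -2.000e-03  2.943e+00] [-0.42  0.28  1.6  -0.    1.26 -1.8 ]
at [ 555.  -249.6  293.1] q [-0.42  0.28  1.6  -0.    1.26 -1.8 ]
[[0.03, -0.258, 0.838], [-3.355, -0.025, 0.102]]
[[-0.0, -0.672, 1.21], [-4.167, 0.0, 0.0]]
[[-0.0, -0.73, 1.044], [-3.333, 0.0, 0.0]]
```

```bash
python3 -c "
import cv2
cv2.imwrite('pics/m5.png',cv2.resize(cv2.imread('pics/wf3.png'),(800,600)))"
```

View pics/m5.png

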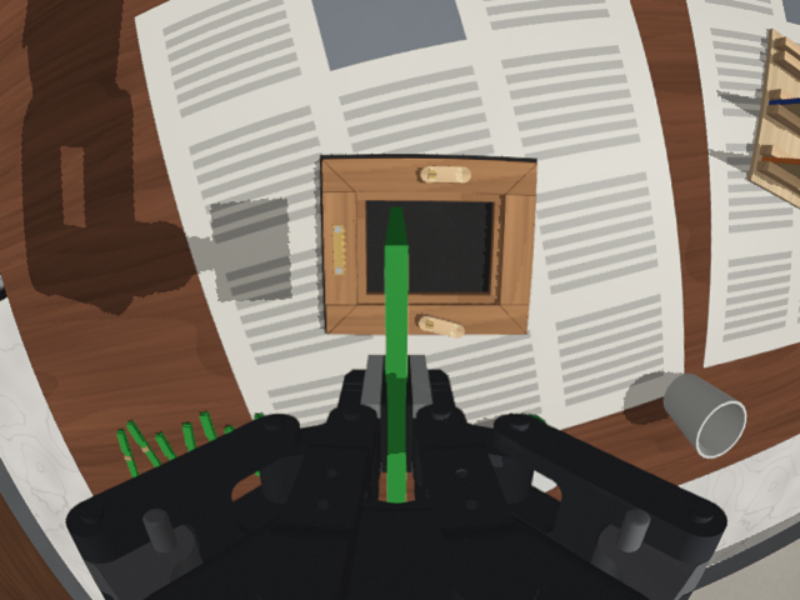

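The picture hangs square in the grip, with its near top corner at (397,246) and the frame below it. I'll check its offset along its width, then tilt.

Run:
```python
from h import *
import pickle
p,f=pickle.load(open("pics/wf3.pkl","rb")); W=Rot.from_euler("xyz",p[1])
for px,z in (((397,246),p[0][2]+24),((397,207),p[0][2]-106)):
    print(W.inv().apply(atz(ray(f,np.array(px)/1.25,p),z)-p[0]))
```

```text
[ 51.0328073    0.5591153  -23.87586505]
[ 50.81760865   0.87064871 106.12418673]
```

Call:
play_rows(dp=[[0, -0.05, 0.17], [0.01, -0.1, 0.34], [0.02, -0.15, 0.5], [0.03, -0.2, 0.67], [0.03, -0.26, 0.84]], rot=[[-0.67, 0, 0.02], [-1.34, -0.01, 0.04], [-2.0, -0.01, 0.06], [-2.7, -0.02, 0.08], [-3.36, -0.02, 0.1]])

```text
clock: 9.25
eef_pos: [550.7, -253.8, 260.0]
tcp_rot: [2.786, -0.001, 2.927]
contact_force: [0.5, 0.2, -1.0]
opening: 0.062
grasp_force: 32.0
```

Call:
play_rows(dp=[[0, -0.13, 0.24], [0, -0.27, 0.48], [0, -0.4, 0.73], [0, -0.54, 0.97], [0, -0.67, 1.21]], rot=[[-0.83, 0, 0], [-1.67, 0, 0], [-2.5, 0, 0], [-3.33, 0, 0], [-4.17, 0, 0]])

```text
clock: 9.67
eef_pos: [549.0, -262.3, 205.3]
tcp_rot: [2.349, -0.001, 2.926]
contact_force: [0.6, 0.7, 0.0]
opening: 0.063
grasp_force: 32.1
```

Call:
play_rows(dp=[[0, -0.15, 0.2], [0, -0.29, 0.42], [0, -0.44, 0.63], [0, -0.58, 0.84], [0, -0.73, 1.04]], rot=[[-0.67, 0, 0], [-1.33, 0, 0], [-2.0, 0, 0], [-2.67, 0, 0], [-3.33, 0, 0]])

```text
clock: 10.08
eef_pos: [550.8, -253.2, 155.0]
tcp_rot: [2.001, -0.002, 2.927]
contact_force: [0.2, 0.3, -0.5]
opening: 0.06
grasp_force: 32.1
```

Run:
```python
from h import *
show(place(25,50,110)); show(place(25,58,40))
f=optics.grab_frame("scene"); im=f["color"][:,:,::-1][250:450,140:380]; cv2.imwrite("pics/s2.png",cv2.resize(im,(720,600),interpolation=cv2.INTER_CUBIC))
```

```text
at [ 550.8 -253.2  155. ] q [-0.86  0.83  1.5   0.82  1.68 -2.51]
[[-0.058, -0.064, -0.13], [0.063, 0.089, -0.063]]
at [ 550.8 -253.2  155. ] q [-0.86  0.83  1.5   0.82  1.68 -2.51]
[[-0.059, -1.572, 0.781], [0.063, 0.089, -0.063]]
```

View pics/s2.png

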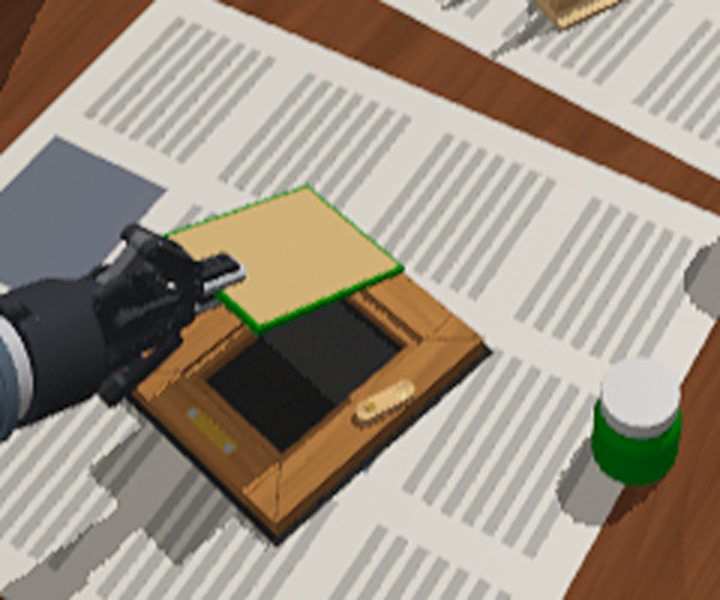

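Run:
```python
from h import *
show(place(22,57,40,-1),place(20,57,19,-1))
```

```text
at [ 549.3 -252.2  150.9] q [-0.86  0.84  1.5   0.82  1.68 -2.51]
[[-0.137, -1.638, 0.693], [-0.372, 0.075, -0.113]]
[[-0.0, -0.579, 0.198], [-0.333, 0.0, 0.0]]
```

Call:
play_rows(dp=[[-0.05, -0.5, 0.2], [-0.1, -1.0, 0.4], [-0.14, -1.64, 0.69], [-0.14, -1.64, 0.69], [-0.14, -1.64, 0.69]], rot=[[-0.1, 0, 0], [-0.2, 0.04, -0.05], [-0.37, 0.08, -0.11], [-0.37, 0.08, -0.11], [-0.37, 0.08, -0.11]])

```text
clock: 10.55
eef_pos: [555.5, -256.2, 84.1]
tcp_rot: [1.964, 0.003, 2.94]
contact_force: [-0.3, -0.6, -0.8]
opening: 0.062
grasp_force: 32.1
```

Call:
play_rows(dp=[[0, -0.2, 0.07], [0, -0.4, 0.14], [0, -0.58, 0.2], [0, -0.58, 0.2], [0, -0.58, 0.2]], rot=[[-0.1, 0, 0], [-0.2, 0, 0], [-0.33, 0, 0], [-0.33, 0, 0], [-0.33, 0, 0]])

```text
clock: 10.97
eef_pos: [556.0, -258.8, 60.7]
tcp_rot: [1.931, 0.007, 2.94]
contact_force: [0.2, 0.1, -1.0]
opening: 0.063
grasp_force: 32.1
```

Run:
```python
from h import *
show(place(20,57,19,-1)); s=telemetry.sense(); print(s["contact_force"],s["wrist_torque"])
f=optics.grab_frame("scene"); a=cv2.resize(f["color"][:,:,::-1][310:430,160:320],(400,300),interpolation=cv2.INTER_CUBIC)
f=optics.grab_frame("top"); b=cv2.resize(f["color"][:,:,::-1][195:285,380:500],(400,300),interpolation=cv2.INTER_CUBIC)
w=optics.grab_frame("wrist")["color"][:,:,::-1]
cv2.imwrite("pics/s3.png",np.vstack([np.hstack([a,b]),np.hstack([cv2.resize(w,(400,300)),cv2.resize(w[60:300,160:480],(400,300))])]))
```

```text
at [ 556.  -258.8   60.7] q [-0.86  1.01  1.43  0.84  1.67 -2.61]
[[0.074, -0.108, 0.097], [-0.102, 0.004, 0.066]]
[ 0.24714106  0.06445657 -0.95686936] [-0.54465985  0.11563415  0.00207481]
```

View pics/s3.png

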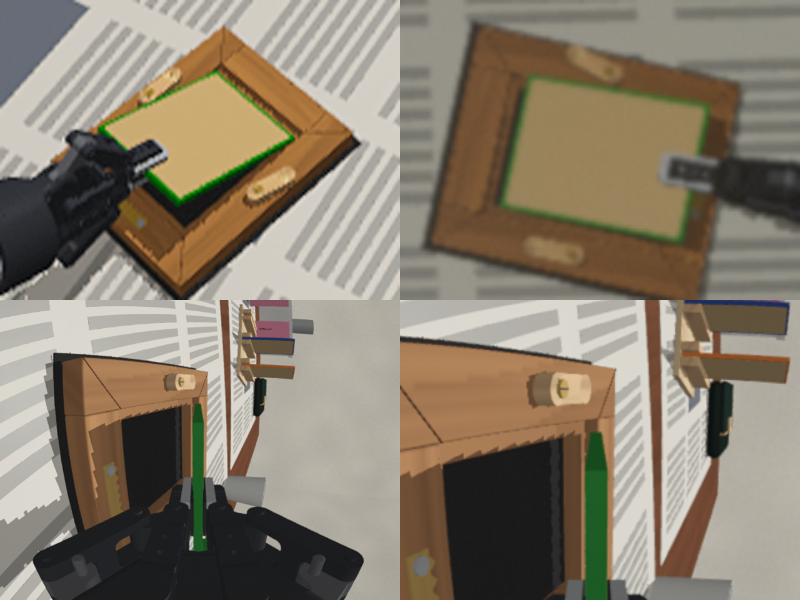

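Call:
play_rows(dp=[[0.04, -0.05, 0.05], [0.07, -0.1, 0.1], [0.07, -0.08, 0.16], [0.07, -0.07, 0.19], [0.07, -0.07, 0.19]], rot=[[-0.05, 0, 0.03], [-0.1, 0, 0.06], [-0.1, 0, 0.06], [-0.1, 0, 0.06], [-0.1, 0, 0.06]])

```text
clock: 11.53
eef_pos: [554.7, -251.8, 55.6]
tcp_rot: [1.92, 0.001, 2.938]
contact_force: [0.3, 0.2, -0.4]
opening: 0.061
grasp_force: 32.1
```

Run:
```python
from h import *
show(place(20,63,17,-1)); s=telemetry.sense(); F=s["contact_force"];print(F@X,F@Y,F[2],s["wrist_torque"])
```

```text
at [ 554.7 -251.8   55.6] q [-0.86  1.02  1.44  0.84  1.67 -2.62]
[[0.007, -0.043, 0.056], [-0.004, 0.002, 0.012]]
0.25227128968825224 -0.23368155935775264 -0.377587066619767 [-0.55716451  0.15169492 -0.01196233]
```

Call:
play_rows(dp=[[0, 0, 0.04], [0, 0.005, 0.07], [0, 0.015, 0.095], [0, 0.025, 0.12], [0, 0.035, 0.145]], rot=[[0, 0, 0], [0, 0, 0], [0, 0, 0], [0, 0, 0], [0, 0, 0]])

```text
clock: 11.95
eef_pos: [556.1, -247.0, 55.1]
tcp_rot: [1.921, 0.002, 2.937]
contact_force: [-2.3, -10.6, 2.6]
opening: 0.064
grasp_force: 33.7
```

Run:
```python
from h import *
show(place(20,65,16,-1)); s=telemetry.sense(); F=s["contact_force"];print(F@X,F@Y,F[2],s["wrist_torque"])
```

```text
at [ 556.1 -247.    55.1] q [-0.86  1.01  1.45  0.85  1.66 -2.62]
[[0.018, -0.08, -0.011], [-0.015, 0.012, 0.02]]
-10.88973606315101 0.09701629215685705 2.646907489590372 [-0.78426208  0.27031129  0.20036006]
```

Run:
```python
from h import *
show(place(18,63.8,15.5,-1))
```

```text
at [ 556.1 -247.    55.1] q [-0.86  1.01  1.45  0.85  1.66 -2.62]
[[0.018, -0.194, -0.034], [-0.349, 0.012, 0.02]]
```

Call:
play_rows(dp=[[0, -0.01, -0.05], [0.01, -0.06, -0.06], [0.02, -0.12, -0.06], [0.02, -0.2, -0.06], [0.02, -0.2, -0.06]], rot=[[0, 0, 0], [-0.1, 0, 0.01], [-0.25, 0.01, 0.02], [-0.35, 0.01, 0.02], [-0.35, 0.01, 0.02]])

```text
clock: 12.37
eef_pos: [553.7, -251.1, 47.4]
tcp_rot: [1.881, -0.002, 2.938]
contact_force: [-0.2, 0.4, 2.8]
opening: 0.065
grasp_force: 32.4
```

Run:
```python
from h import *
show(place(18,63.8,15.5,-1)); s=telemetry.sense(); F=s["contact_force"];print(F@X,F@Y,F[2],s["wrist_torque"])
```

```text
at [ 553.7 -251.1   47.4] q [-0.87  1.05  1.43  0.86  1.69 -2.63]
[[-0.021, 0.024, 0.008], [0.038, -0.004, -0.019]]
0.3534548918520696 0.275445890936538 2.822505185242223 [ 0.09088567 -0.04906822 -0.15274604]
```

Call:
play_rows(dp=[[0, 0, 0], [0, 0, 0], [0, 0, 0], [0, 0, 0], [0, 0, 0]], rot=[[0, 0, 0], [0, 0, 0], [0, 0, 0], [0, 0, 0], [0, 0, 0]], fingers=0.4)

```text
clock: 12.78
eef_pos: [554.5, -250.9, 51.0]
tcp_rot: [1.881, 0.001, 2.939]
contact_force: [-0.6, 2.0, 12.3]
opening: 0.397
grasp_force: 0.2
```

Run:
```python
from h import *
show(place(18,63.8,15.5,-1)); s=telemetry.sense(); F=s["contact_force"];print(F@X,F@Y,F[2],s["wrist_torque"],s["opening"])
f=optics.grab_frame("scene"); a=cv2.resize(f["color"][:,:,::-1][310:430,160:320],(400,300),interpolation=cv2.INTER_CUBIC)
f=optics.grab_frame("top"); b=cv2.resize(f["color"][:,:,::-1][195:285,380:500],(400,300),interpolation=cv2.INTER_CUBIC)
cv2.imwrite("pics/s4.png",np.hstack([a,b]))
```

```text
at [ 554.5 -250.9   51. ] q [-0.86  1.04  1.43  0.86  1.69 -2.63]
[[-0.002, -0.064, 0.028], [0.041, -0.008, 0.013]]
1.8180622050510322 1.0216801650497187 12.323189484166992 [ 1.04535297 -0.19791551  0.22650281] 0.39673068013675056
```

View pics/s4.png

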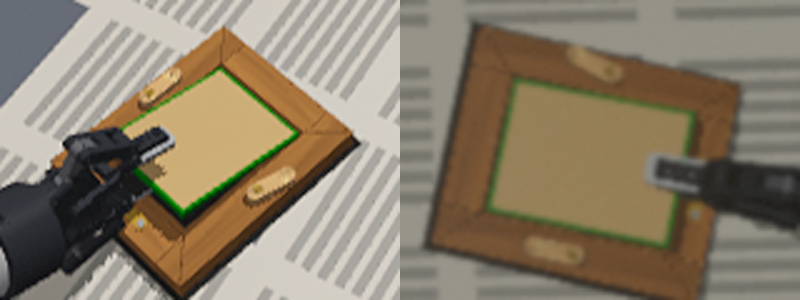

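The foot end sits in the recess and the panel rests on the lower finger, which touches the rail with 12 N. I'll pull out quickly along the tool axis.

Call:
play_rows(dp=[[0, 0, -0.9], [0, 0, -1.9], [0, 0, -2.2], [0, 0.5, -2.2], [0, 1.2, -2.2]], rot=[[0, 0, 0], [0, 0, 0], [0, 0, 0], [0.5, 0, 0], [1.0, 0, 0]])

```text
clock: 13.3
eef_pos: [538.9, -319.5, 118.2]
tcp_rot: [1.989, -0.005, 2.935]
contact_force: [1.4, -0.1, 1.1]
opening: 0.401
grasp_force: 0.0
```

Run:
```python
from h import *
show(place(90,-20,190)); s=telemetry.sense(); print(s["contact_force"])
f=optics.grab_frame("scene"); a=cv2.resize(f["color"][:,:,::-1][310:430,160:320],(400,300),interpolation=cv2.INTER_CUBIC)
f=optics.grab_frame("top"); b=cv2.resize(f["color"][:,:,::-1][195:285,380:500],(400,300),interpolation=cv2.INTER_CUBIC)
cv2.imwrite("pics/s5.png",np.hstack([a,b]))
```

```text
at [ 538.9 -319.5  118.2] q [-0.92  0.94  1.37  0.77  1.75 -2.53]
[[0.014, 4.952, 0.198], [11.01, -0.026, -0.046]]
[ 1.3589661  -0.10487336  1.05008025]
```

View pics/s5.png

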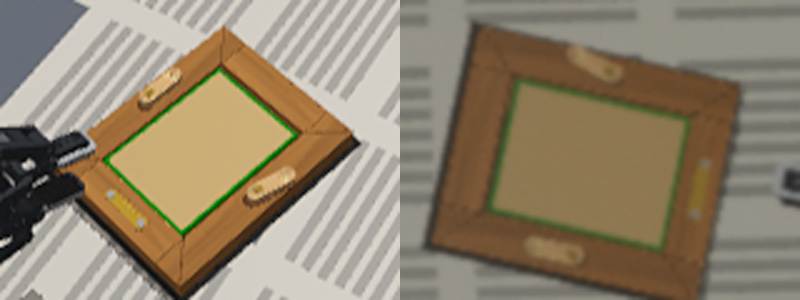

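```bash
cat >> h.py <<'E'
def pt(x,y,z,a=-90):
    "tool straight down at frame x,y,height z; tool y at angle a (deg) from frame x"
    a=np.radians(a); ty=np.cos(a)*X+np.sin(a)*Y; tz=-Z
    return C+X*x+Y*y+Z*z, Rot.from_matrix(np.c_[np.cross(ty,tz),ty,tz])
E
python3 - <<'E'
from h import *
def P(k): # tilts while rising
    w=pt(-90+20*k,10*k,118+25*k,0); t=np.radians([66,54,27,0][k]); return w[0],w[1]*Rot.from_euler("x",0)*Rot.from_rotvec([-t,0,0])
show(P(1),P(2),P(3),pt(-10,60,180,-30),pt(10,85,150,-60),pt(26,97,100,-90))
E
```

```text
at [ 542.  -319.4  126.1] q [-0.92  0.92  1.36  0.78  1.75 -2.53]
[[0.309, 0.765, 0.666], [1.963, 0.02, 0.049]]
[[0.25, 0.8, 0.037], [4.5, 0.0, 0.0]]
[[0.25, 0.729, -0.33], [4.5, 0.0, -0.0]]
[[0.75, 0.5, 0.325], [0.0, 0.0, 5.0]]
[[0.791, 0.121, 0.75], [0.0, 0.0, 5.0]]
[[0.496, -0.06, 1.25], [0.0, -0.0, 5.0]]
```

Call:
play_rows(dp=[[0.06, 0.25, 0], [0.12, 0.5, 0.1], [0.18, 0.65, 0.3], [0.25, 0.76, 0.5], [0.31, 0.76, 0.67]], rot=[[0.4, 0, 0], [0.8, 0, 0.02], [1.2, 0, 0.03], [1.6, 0, 0.04], [1.96, 0.02, 0.05]], fingers=0)

```text
clock: 13.82
eef_pos: [535.7, -279.5, 138.8]
tcp_rot: [2.196, -0.005, 2.938]
contact_force: [-0.3, -0.3, -0.2]
opening: 0.002
grasp_force: 0.0
```

Call:
play_rows(dp=[[0.05, 0.16, 0], [0.1, 0.32, 0.01], [0.15, 0.48, 0.02], [0.2, 0.64, 0.03], [0.25, 0.8, 0.04]], rot=[[0.9, 0, 0], [1.8, 0, 0], [2.7, 0, 0], [3.6, 0, 0], [4.5, 0, 0]])

```text
clock: 14.23
eef_pos: [530.1, -258.7, 163.8]
tcp_rot: [2.67, -0.005, 2.937]
contact_force: [0.4, 0.7, 0.3]
opening: -0.002
grasp_force: 0.0
```

Call:
play_rows(dp=[[0.05, 0.15, -0.06], [0.1, 0.3, -0.13], [0.15, 0.44, -0.2], [0.2, 0.58, -0.26], [0.25, 0.73, -0.33]], rot=[[0.9, 0, 0], [1.8, 0, 0], [2.7, 0, 0], [3.6, 0, 0], [4.5, 0, 0]])

```text
clock: 14.65
eef_pos: [524.6, -236.9, 189.2]
tcp_rot: [3.141, -0.004, 2.938]
contact_force: [0.1, 0.6, -0.8]
opening: 0.003
grasp_force: 0.0
```

Call:
play_rows(dp=[[0.15, 0.1, 0.06], [0.3, 0.2, 0.13], [0.45, 0.3, 0.2], [0.6, 0.4, 0.26], [0.75, 0.5, 0.32]], rot=[[0, 0, 1], [0, 0, 2], [0, 0, 3], [0, 0, 4], [0, 0, 5]])

```text
clock: 15.07
eef_pos: [498.6, -210.7, 175.6]
tcp_rot: [3.14, -0.009, 2.409]
contact_force: [1.0, -0.5, -0.4]
opening: -0.0
grasp_force: 0.0
```

Call:
play_rows(dp=[[0.16, 0.02, 0.15], [0.32, 0.05, 0.3], [0.47, 0.07, 0.45], [0.63, 0.1, 0.6], [0.79, 0.12, 0.75]], rot=[[0, 0, 1], [0, 0, 2], [0, 0, 3], [0, 0, 4], [0, 0, 5]])

```text
clock: 15.48
eef_pos: [478.1, -186.0, 145.7]
tcp_rot: [-3.138, -0.008, 1.885]
contact_force: [0.1, -0.1, -0.0]
opening: 0.003
grasp_force: 0.0
```

Call:
play_rows(dp=[[0.1, -0.01, 0.25], [0.2, -0.02, 0.5], [0.3, -0.03, 0.75], [0.4, -0.05, 1.0], [0.5, -0.06, 1.25]], rot=[[0, 0, 1], [0, 0, 2], [0, 0, 3], [0, 0, 4], [0, 0, 5]])

```text
clock: 15.9
eef_pos: [469.3, -167.6, 95.7]
tcp_rot: [-3.135, -0.005, 1.362]
contact_force: [-0.8, 0.4, -0.3]
opening: 0.0
grasp_force: 0.0
```

```bash
python3 snap.py wb1
python3 - <<'E'
from h import *
show(pt(26,100,60),pt(26,100,24),pt(26,55,24),pt(17,50,24)); print(telemetry.sense()["opening"])
E
```

```text
[ 469.3 -167.6   95.7] [-3.135 -0.005  1.362] [-0.35  0.35  2.01  0.01  0.79 -0.14]
at [ 467.8 -166.7   94. ] q [-0.35  0.35  2.01  0.01  0.79 -0.14]
[[-0.047, 0.035, 0.85], [-0.092, -0.057, -0.123]]
[[0.0, 0.0, 0.9], [0.0, 0.0, 0.0]]
[[0.0, 1.125, 0.0], [0.0, 0.0, 0.0]]
[[-0.225, 0.125, 0.0], [0.0, 0.0, 0.0]]
0.0003020204395264536
```

Call:
play_rows(dp=[[-0.02, 0.02, 0.4], [-0.05, 0.03, 0.85], [-0.05, 0.03, 1.4], [-0.05, 0.03, 1.7], [-0.05, 0.03, 1.7]], rot=[[-0.05, -0.03, -0.06], [-0.09, -0.06, -0.12], [-0.09, -0.06, -0.12], [-0.09, -0.06, -0.12], [-0.09, -0.06, -0.12]])

```text
clock: 16.37
eef_pos: [468.4, -169.2, 26.3]
tcp_rot: [-3.141, 0.0, 1.382]
contact_force: [-0.3, -0.0, 0.1]
opening: -0.002
grasp_force: 0.0
```

Run:
```python
from h import *
show(pt(26,100,24.5),pt(26,55,24),pt(17,50,24)); print(telemetry.sense()["contact_force"])
```

```text
at [ 468.4 -169.2   26.3] q [-0.35  0.46  2.05 -0.    0.63 -0.16]
[[0.015, -0.001, 0.044], [-0.009, 0.003, 0.14]]
[[0.0, 1.125, 0.013], [0.0, 0.0, 0.0]]
[[-0.225, 0.125, 0.0], [0.0, 0.0, 0.0]]
[-0.25734949 -0.04172163  0.13419947]
```

Push in with the fingers shut, then sweep towards −x.

Call:
play_rows(dp=[[0, 0.2, 0.04], [0.01, 0.45, 0.04], [0.01, 0.7, 0.04], [0.01, 0.92, 0.04], [0.01, 1.12, 0.04]], rot=[[0, 0, 0.05], [0, 0, 0.1], [0, 0, 0.14], [0, 0, 0.14], [0, 0, 0.14]])

```text
clock: 16.78
eef_pos: [515.9, -178.6, 27.7]
tcp_rot: [3.137, 0.002, 1.365]
contact_force: [-4.2, -1.4, 6.3]
opening: 0.001
grasp_force: 2.9
```

Call:
play_rows(dp=[[-0.07, 0.05, 0], [-0.14, 0.1, 0], [-0.2, 0.12, 0], [-0.22, 0.12, 0], [-0.22, 0.12, 0]], rot=[[0, 0, 0], [0, 0, 0], [0, 0, 0], [0, 0, 0], [0, 0, 0]])

```text
clock: 17.2
eef_pos: [519.9, -188.5, 28.2]
tcp_rot: [3.134, 0.002, 1.365]
contact_force: [2.4, 0.6, 4.8]
opening: 0.0
grasp_force: 2.6
```

Run:
```python
from h import *
show(pt(17,50,24)); s=telemetry.sense();F=s["contact_force"]; print(F@X,F@Y,F[2])
```

```text
at [ 519.9 -188.5   28.2] q [-0.35  0.51  1.93 -0.    0.68 -0.14]
[[0.003, -0.111, 0.103], [0.075, 0.015, -0.024]]
1.0866749314391406 -2.181986633696248 4.818156188729775
```

Call:
play_rows(dp=[[0.1, 0, -0.5], [0.2, 0, -1.3], [0.4, 0, -2.2], [0.5, 0, -3.0], [0.5, 0, -3.0]], rot=[[0, 0, 0], [0, 0, 0], [0, 0, 0], [0, 0, 0], [0, 0, 0]])

```text
clock: 17.62
eef_pos: [525.7, -168.6, 153.6]
tcp_rot: [3.127, 0.002, 1.365]
contact_force: [1.0, -0.7, 0.4]
opening: 0.003
grasp_force: 0.0
```

```bash
python3 snap.py wb2
cat > rect.py <<'E'
import sys,pickle
from h import *
def rectify(src,x0,x1,y0,y1,z,step):
    xs=np.arange(x0,x1+.1,step); ys=np.arange(y1,y0-.1,-step)
    P=np.array([[C+X*a+Y*b+Z*z for a in xs] for b in ys]).reshape(-1,3)
    if isinstance(src,str):
        (p,e),f=pickle.load(open(src,"rb")); M=f["mount"]; c=M[:3,:3].T@(Rot.from_euler("xyz",e).inv().apply(P-p)-M[:3,3]).T
        th=np.arctan2(np.hypot(c[0],c[1]),c[2]); a=np.arctan2(c[1],c[0]); g=np.c_[th*np.cos(a),th*np.sin(a)]
    else:
        f=src; c=f["R"]@P.T+np.array(f["t"])[:,None]; g=(c[:2]/c[2]).T
    K=f["mtx"]; m=(g*[K[0,0],K[1,1]]+[K[0,2],K[1,2]]).astype(np.float32).reshape(len(ys),len(xs),2)
    return cv2.remap(f["color"],m[...,0],m[...,1],cv2.INTER_LINEAR),xs,ys
if __name__=="__main__":
    n,x0,x1,y0,y1=sys.argv[1:]
    im,xs,ys=rectify(n if n.endswith("pkl") else optics.grab_frame(n),*map(float,(x0,x1,y0,y1)),28.5,4)
    g=im.astype(int)
    print("x",xs)
    for y,row in zip(ys,g): print("%5.0f"%y," ".join("%3d"%v for v in row.sum(1)//3))
E
python3 rect.py pics/wb2.pkl -20 48 16 100; python3 rect.py pics/wf1.pkl -20 48 52 90
```

```text
[ 525.7 -168.6  153.6] [3.127e+00 2.000e-03 1.365e+00] [-0.31  0.33  1.88 -0.    0.93 -0.11]
x [-20. -16. -12.  -8.  -4.   0.   4.   8.  12.  16.  20.  24.  28.  32.
  36.  40.  44.  48.]
  100 150 150 150 150 150 146 175 187 188 188 188 186 164 150 149 150 150 150
   96 149 152 163 185 188 188 188 185 166 151 150 150 150 150 150 150 170 183
   92 188 187 188 186 171 150 150 150 150 150 150 150 166 186 187 187 187 189
   88 174 150 149 149 150 150 150 151 158 184 188 187 187 187 175 153 150 150
   84  76  86  78  70  68  73  66  87  76  78  80  84  76  73  59  61  70  60
   80 107 107 108 108 108 110 107 107 106 101 102 102 103 104 105 105 105 107
   76 109 109 102  93 157 137 139 103 105 105 106 106 107 107 107 107 108 107
   72  89 103 104 125 142 127 151 102 108 108 108 109 110 110 111 111 111 111
   68  28  85 102  90 132 117 167 108 104 104 105 106 106 106 107 106 107 107
   64  29  41  99  95 154 159 162 117 101 101 100 101 101 101 101 101  95  94
   60  28  41 103 102 154 159 162 140 101 101 100  94  95  93  94  94  95  96
   56 106 107 106 107 154 159 161 148  94  95  94  95 
[... 978 characters left out ...]
  86  37  37  41  43  50  46  50  48  58  49  37  40  42  38  36  33  39  39
   82 112 109 115 115 110 106 110 114 102 105 107 107 105 110 111 110 108 115
   78 118 114 113 114 111 109 110 110 112 103 112 110 115 115 115 115 115 116
   74 110 110  87 139 150 169 173 173 174 174 177 180 153 132 118 119 119 119
   70 108 109  75 151 126 125 159 170 170 171 179 192 154 158 116 115 116 117
   66 108 109  83 169 140 155 165 166 166 166 177 192 169 149 111 111 107 107
   62 108 109 108  88 131 126 111 105 123 123 109 111 125 100 101 101 101 102
   58 110 110 110 111 111 108 108 105 102 103 102 102 103 104 104 105 105 106
   54  98 102 103  97  97 103  96  88 102 101  88  97 101  91  92  96  98  94
```

Run:
```python
from rect import *
im,xs,ys=rectify("pics/wb2.pkl",-14,16,36,80,28.5,1)
for y,row in zip(ys,im.astype(int).sum(2)//3):
    if y%2==0: print("%3d"%y," ".join("%3d"%v for v in row))
```

```text
80 108 107 108 108 108 108 108 108 108 107 108 110 112 111 110 108 106 107 107 107 106 107 107 107 107 107 106 101 100 101 101
 78 109 109 109 108 109 109 108 108 108 129 138 149 148 140 136 136 131 116 100  96 101 103 103 103 103 104 103 103 103 103 104
 76 104 102 102 102 101 101  93 117 151 159 157 156 150 143 137 138 141 144 139 116  96  97 103 105 105 105 105 105 105 105 105
 74 102 102 102 102  98  94 122 155 160 158 157 153 151 145 139 138 140 142 146 149 115  99 100 104 106 106 106 106 106 107 107
 72 103 103 104 104 102  97 125 162 161 154 142 125 107 111 127 129 130 148 151 151 134 109 102 105 108 108 108 108 108 109 108
 70 101 102 102 102 101  89  98 150 174 138 126 124 107 104 126 129 126 131 161 169 155 119 106 106 106 106 106 106 106 106 106
 68 102 102 102 102 103 101  90 122 162 150 132 128 116 101 117 128 125 140 167 169 157 125 108 105 104 105 104 104 105 104 104
 66 100 102 103 103 103 102  84  88 146 159 128 133 129 111 117 132 142 158 162 163 161 142 115 105 102 103 103 103 103 104 104
 64  97  99  99  99  99  99  95  90 143 156 154 156 158 158 159 159 160 161 1
[... 1142 characters left out ...]
 180 177 174 173 182 181 184 175 139 111 119 147 153 153 153
 44  24  23  23  22  25  24  23  22  53 132 139 164 184 188 185 180 174 174 169 163 151 150 156 159 139 111 105 129 152 153 152
 42  25  26  27  26  26  26  25  26  42  93 112 152 165 164 160 157 155 150 142 137 138 139 143 147 136 111 102 120 152 153 152
 40  99  99  99  99  99  99  99  98 105 138 111 135 158 159 158 157 156 152 144 137 137 139 142 144 123  97 106 139 153 153 152
 38 106 107 106 106 106 106 106 105 110 147 126 129 143 153 158 157 156 154 148 142 141 140 132 110  93 109 138 152 153 152 152
 36 106 106 106 106 106 106 106 105 110 151 153 153 147 147 142 136 144 153 150 133 131 122 128 141 149 153 153 153 152 153 152
```

Run:
```python
from h import *
show(pt(29,46,60),pt(29,46,22.5))
```

```text
at [ 524.4 -168.5  150.9] q [-0.31  0.33  1.88 -0.    0.93 -0.11]
[[-0.205, -0.045, 2.274], [0.112, 0.018, -0.017]]
[[0.0, 0.0, 0.938], [0.0, 0.0, 0.0]]
```

Call:
play_rows(dp=[[-0.1, -0.02, 0.7], [-0.2, -0.04, 1.4], [-0.2, -0.04, 2.2], [-0.2, -0.04, 2.8], [-0.2, -0.04, 3.1]], rot=[[0.05, 0, 0], [0.11, 0, 0], [0.11, 0, 0], [0.11, 0, 0], [0.11, 0, 0]])

```text
clock: 18.08
eef_pos: [516.1, -175.0, 19.4]
tcp_rot: [-3.129, 0.001, 1.365]
contact_force: [-20.1, 5.0, 140.1]
opening: 0.003
grasp_force: 77.6
```

Call:
play_rows(dp=[[0, 0, 0.03], [0, 0, 0.06], [0, 0, 0.06], [0, 0, 0.06]], rot=[[0, 0, 0], [0, 0, 0], [0, 0, 0], [0, 0, 0]])

```text
clock: 18.42
eef_pos: [518.3, -175.7, 20.3]
tcp_rot: [-3.134, 0.001, 1.365]
contact_force: [0.8, -0.8, 0.6]
opening: 0.003
grasp_force: 0.0
```

Run:
```python
from h import *
show(pt(29,46,22.5),pt(14,46,22.5)); s=telemetry.sense();F=s["contact_force"]; print(F@X,F@Y,F[2])
```

```text
at [ 518.3 -175.7   20.3] q [-0.33  0.53  1.94 -0.    0.68 -0.12]
[[-0.003, 0.094, -0.055], [-0.077, 0.01, -0.025]]
[[-0.375, 0.0, 0.0], [0.0, 0.0, 0.0]]
-0.6749281917627366 -0.9247846296650678 0.5512417909510978
```

The descent hit the wood: the force read 140 N for a moment, because the commanded pose was lower than the measured one I'd planned from. I'll go slower and plan from settled poses.

Call:
play_rows(dp=[[0, 0, -0.05], [-0.1, 0.05, -0.05], [-0.2, 0.09, -0.05], [-0.3, 0.09, -0.05], [-0.36, 0.09, -0.05]], rot=[[0, 0, 0], [-0.04, 0, 0], [-0.08, 0, -0.02], [-0.08, 0, -0.02], [-0.08, 0, -0.02]])

```text
clock: 18.83
eef_pos: [519.1, -191.0, 22.5]
tcp_rot: [3.14, 0.001, 1.366]
contact_force: [2.3, 2.0, -0.9]
opening: 0.002
grasp_force: 1.3
```

Call:
play_rows(dp=[[-0.01, 0, 0], [-0.01, 0, 0]], rot=[[0, 0, 0], [0, 0, 0]])

```text
clock: 19.0
eef_pos: [518.6, -191.0, 22.4]
tcp_rot: [3.141, 0.001, 1.366]
contact_force: [0.8, 0.5, -0.1]
opening: -0.001
grasp_force: 0.5
```

Run:
```python
from h import *
show(pt(14,46,22.5)); s=telemetry.sense();F=s["contact_force"]; print(F@X,F@Y,F[2])
```

```text
at [ 518.6 -191.    22.4] q [-0.36  0.53  1.93 -0.    0.68 -0.15]
[[-0.003, 0.01, -0.002], [0.004, 0.01, -0.01]]
0.6793838260784355 -0.7120775031330961 -0.08421345578243658
```

Now back off towards +x, rise in small steps and measure the angle.

Call:
play_rows(dp=[[0.2, 0, 0], [0.3, 0, -0.4], [0.3, 0, -1.2], [0.3, 0, -2.1], [0.3, 0, -3.0]], rot=[[0, 0, 0], [0, 0, 0], [0, 0, 0], [0, 0, 0], [0, 0, 0]])

```text
clock: 19.42
eef_pos: [519.7, -177.8, 142.9]
tcp_rot: [-3.139, 0.001, 1.367]
contact_force: [0.7, 0.5, 0.2]
opening: -0.002
grasp_force: 0.0
```

```bash
python3 snap.py wb3
python3 - <<'E'
from rect import *
im,xs,ys=rectify("pics/wb3.pkl",-14,16,36,80,28.5,1)
for y,row in zip(ys,im.astype(int).sum(2)//3):
    if y%4==0: print("%3d"%y," ".join("%3d"%v for v in row))
E
```

```text
[ 519.7 -177.8  142.9] [-3.139e+00  1.000e-03  1.367e+00] [-0.33  0.33  1.87 -0.    0.93 -0.13]
 80 108 109 110 109 110 109 110 110 109 110 110 109 110 111 110 110 108 108 109 108 109 108 109 109 109 108 107 103 102 102 103
 76 106 104 104 103 103 103  99  94 123 155 160 160 159 158 154 147 141 139 141 139 120  92  98 105 106 106 106 106 106 106 106
 72 104 104 105 105 105  93  90 124 167 170 152 133 128 101 106 125 125 134 142 146 149 129 102 101 106 109 109 109 109 109 109
 68 104 103 103 104 104 101  95 137 167 166 130 126 101  92 126 130 124 129 155 164 145 112 107 106 106 105 106 106 106 106 106
 64 101 100 100 100  93  92 124 151 155 156 159 160 158 159 160 162 163 163 164 155 119 103 103 101 102 102 102 102 102 102 102
 60 107 107 106  98  79 109 150 155 156 158 160 161 161 161 163 163 163 164 158 132 109 105 103 104 103 103 104 104 103 104 103
 56 108 108 106 100 100 152 157 156 158 160 160 161 162 162 163 164 164 162 142 116 105  98  97  97  96  95  95  95  95  96  95
 52  27  26  27  64 142 158 156 158 161 161 162 162 162 162 163 164 164 152 124 107 103 102 102 102 102  99  99  99 101 102 100
 48  29  29  43 120 163 162 171 177 176 173 176 175 160 167 165 165 158 131 111 113 116 116 116 116 116 116 117 116 111 107 108
 44 108 107 108 138 162 160 160 165 168 165 165 156 144 143 156 154 128 107 120 147 154 154 154 154 154 154 154 154 154 154 154
 40 107 107 108 137 160 158 157 154 147 140 138 140 142 147 147 125 100 109 140 154 154 154 154 154 154 154 154 154 154 154 154
 36 154 153 154 153 153 153 142 149 151 149 142 134 138 134 144 153 155 154 154 154 154 154 154 154 154 154 154 154 154 154 154
```

Run:
```python
from h import *
show(pt(-32,46,60),pt(-32,46,23),pt(-18,46,23))
```

```text
at [ 523.6 -179.2  150. ] q [-0.33  0.33  1.87 -0.    0.93 -0.13]
[[-1.463, -0.067, 2.254], [0.065, 0.02, -0.001]]
[[0.0, 0.0, 0.925], [0.0, 0.0, 0.0]]
[[0.35, 0.0, 0.0], [0.0, 0.0, 0.0]]
```

Call:
play_rows(dp=[[-0.4, 0, 0.2], [-0.8, 0, 0.6], [-1.2, 0, 1.2], [-1.45, 0, 1.8], [-1.45, 0, 2.06]], rot=[[0, 0, 0], [0, 0, 0], [0, 0, 0], [0, 0, 0], [0, 0, 0]])

```text
clock: 19.88
eef_pos: [507.1, -235.9, 57.3]
tcp_rot: [-3.138, 0.001, 1.366]
contact_force: [-0.1, 1.1, 0.3]
opening: -0.0
grasp_force: 0.0
```

Call:
play_rows(dp=[[0, 0, 0.2], [0, 0, 0.4], [0, 0, 0.6], [0, 0, 0.75], [0, 0, 0.75]], rot=[[0, 0, 0], [0, 0, 0], [0, 0, 0], [0, 0, 0], [0, 0, 0]])

```text
clock: 20.3
eef_pos: [508.9, -235.0, 29.2]
tcp_rot: [-3.141, 0.001, 1.367]
contact_force: [-0.7, 0.1, 0.0]
opening: 0.002
grasp_force: 0.0
```

Run:
```python
from h import *
show(pt(-32,46,23),pt(-18,46,23)); print(telemetry.sense()["contact_force"])
```

```text
at [ 508.9 -235.    29.2] q [-0.43  0.52  1.91 -0.    0.71 -0.23]
[[-0.026, 0.026, 0.156], [-0.01, 0.007, 0.002]]
[[0.35, 0.0, 0.0], [0.0, 0.0, 0.0]]
[-0.74076162  0.1307338   0.02506166]
```

Call:
play_rows(dp=[[0, 0.02, 0.08], [0, 0.02, 0.16], [0.1, 0.02, 0.16], [0.2, 0.02, 0.16], [0.28, 0.02, 0.16]], rot=[[0, 0, 0], [0, 0, 0], [0, 0, 0], [0, 0, 0], [0, 0, 0]])

```text
clock: 20.72
eef_pos: [512.6, -224.7, 23.8]
tcp_rot: [3.141, 0.001, 1.367]
contact_force: [1.0, -2.1, -0.9]
opening: 0.005
grasp_force: 0.6
```

Call:
play_rows(dp=[[0.03, 0, 0], [0.04, 0, 0], [0.04, 0, 0]], rot=[[0, 0, 0], [0, 0, 0], [0, 0, 0]])

```text
clock: 20.97
eef_pos: [512.7, -223.3, 23.8]
tcp_rot: [3.141, 0.001, 1.367]
contact_force: [-0.3, 0.4, 0.4]
opening: 0.0
grasp_force: 0.1
```

Run:
```python
from h import *
show(pt(-18,46,23)); print(telemetry.sense()["contact_force"])
```

```text
at [ 512.7 -223.3   23.8] q [-0.41  0.53  1.92 -0.    0.69 -0.21]
[[0.017, -0.009, 0.019], [0.004, 0.011, -0.002]]
[-0.28867707  0.44968065  0.35929949]
```

Call:
play_rows(dp=[[-0.2, 0, 0], [-0.3, 0, -0.4], [-0.3, 0, -1.1], [-0.3, 0, -1.8], [-0.3, 0, -2.2]], rot=[[0, 0, 0], [0, 0, 0], [0, 0, 0], [0, 0, 0], [0, 0, 0]])

```text
clock: 21.38
eef_pos: [510.4, -236.0, 114.0]
tcp_rot: [3.14, 0.001, 1.366]
contact_force: [1.1, -0.4, -0.2]
opening: -0.003
grasp_force: 0.0
```

```bash
cat > ang.py <<'E'
from rect import *
# fit edges of a button lying across: rows y in (50..64)*sgn, edges where brightness crosses 130
def ang(src,sg):
    im,xs,ys=rectify(src,-20,20,50 if sg>0 else -64,64 if sg>0 else -50,28.5,.5)
    b=im.astype(int).sum(2)/3; L=[];Rr=[]
    for row in b:
        i=np.nonzero(row>130)[0]; L.append(xs[i[0]]); Rr.append(xs[i[-1]])
    a=np.abs(ys); L=np.array(L);Rr=np.array(Rr)
    for e in (L,Rr):
        k=np.polyfit(a,e,1); rr=e-np.polyval(k,a); g=np.abs(rr)<1.5; k=np.polyfit(a[g],e[g],1)
        print("edge at 68.5: %.1f  at 45: %.1f  angle %.3f"%(np.polyval(k,68.5),np.polyval(k,45),np.pi/2+np.arctan(k[0])))
if __name__=="__main__": ang(sys.argv[1] if sys.argv[1].endswith("pkl") else optics.grab_frame(sys.argv[1]),float(sys.argv[2]))
E
python3 snap.py wb4; for i in 2 3 4; do python3 ang.py pics/wb$i.pkl 1; done; echo top; python3 ang.py top 1; show() { :; }; python3 -c "
from h import *
show(pt(26,-106,100))"
```

```text
[ 510.4 -236.   114. ] [3.140e+00 1.000e-03 1.366e+00] [-0.44  0.39  1.87 -0.    0.88 -0.23]
edge at 68.5: -6.6  at 45: -3.0  angle 1.419
edge at 68.5: 6.7  at 45: 10.0  angle 1.431
edge at 68.5: -6.7  at 45: -11.5  angle 1.771
edge at 68.5: 6.5  at 45: 2.1  angle 1.755
edge at 68.5: -6.5  at 45: -6.5  angle 1.571
edge at 68.5: 6.3  at 45: 6.7  angle 1.551
top
at [ 511.5 -236.4  114.4] q [-0.43  0.4   1.87 -0.    0.87 -0.23]
[[1.448, 3.751, 0.376], [0.044, 0.02, -0.009]]Traceback (most recent call last):
  File "ang.py", line 12, in <module>
    if __name__=="__main__": ang(sys.argv[1] if sys.argv[1].endswith("pkl") else optics.grab_frame(sys.argv[1]),float(sys.argv[2]))
                             ~~~^^^^^^^^^^^^^^^^^^^^^^^^^^^^^^^^^^^^^^^^^^^^^^^^^^^^^^^^^^^^^^^^^^^^^^^^^^^^^^^^^^^^^^^^^^^^^^^^^^^
  File "ang.py", line 7, in ang
    i=np.nonzero(row>130)[0]; L.append(xs[i[0]]); Rr.append(xs[i[-1]])
                                          ~^^^
IndexError: index 0 is out of bounds for axis 0 with size 0
```

Call:
play_rows(dp=[[0.25, 0.6, 0], [0.6, 1.5, 0], [0.95, 2.5, 0], [1.25, 3.3, 0], [1.45, 3.8, 0]], rot=[[0, 0, 0], [0, 0, 0], [0, 0, 0], [0, 0, 0], [0, 0, 0]])

```text
clock: 21.9
eef_pos: [673.3, -208.7, 110.2]
tcp_rot: [3.141, 0.001, 1.367]
contact_force: [-0.6, -0.7, -0.7]
opening: -0.001
grasp_force: 0.0
```

Call:
play_rows(dp=[[0, 0, 0.3], [0, 0, 0.8], [0, 0, 1.3], [0, 0, 1.7], [0, 0, 2.0]], rot=[[0, 0, 0], [0, 0, 0], [0, 0, 0], [0, 0, 0], [0, 0, 0]])

```text
clock: 22.32
eef_pos: [668.0, -209.0, 28.0]
tcp_rot: [-3.137, 0.001, 1.366]
contact_force: [-0.3, -0.3, 0.2]
opening: -0.001
grasp_force: 0.0
```

Call:
play_rows(dp=[[0, 0, 0.1], [0, 0, 0.15], [0, 0, 0.15]], rot=[[0, 0, 0], [0, 0, 0], [0, 0, 0]])

```text
clock: 22.57
eef_pos: [670.3, -209.4, 25.2]
tcp_rot: [-3.141, 0.001, 1.366]
contact_force: [-0.4, -0.5, -0.1]
opening: -0.003
grasp_force: 0.0
```

Run:
```python
from h import *
show(pt(26,-108,23),pt(28,-52,23),pt(18.5,-47,23)); print(telemetry.sense()["contact_force"])
```

```text
at [ 670.3 -209.4   25.2] q [-0.3   0.69  1.58 -0.    0.87 -0.1 ]
[[-0.021, 0.053, 0.055], [-0.005, 0.009, -0.007]]
[[0.05, -1.4, 0.0], [0.0, 0.0, 0.0]]
[[-0.238, -0.125, 0.0], [0.0, 0.0, 0.0]]
[-0.39513446 -0.4749165  -0.09801575]
```

Call:
play_rows(dp=[[0, 0, 0.05], [0, -0.15, 0.06], [0, -0.3, 0.06], [0.01, -0.45, 0.06], [0.03, -0.6, 0.06]], rot=[[0, 0, 0], [0, 0, 0], [0, 0, 0], [0, 0, 0], [0, 0, 0]])

```text
clock: 22.98
eef_pos: [647.1, -202.9, 23.7]
tcp_rot: [3.14, 0.001, 1.366]
contact_force: [2.1, 1.2, 0.4]
opening: -0.001
grasp_force: 1.2
```

Call:
play_rows(dp=[[0, -0.15, 0], [0, -0.3, 0], [0, -0.45, 0], [0, -0.6, 0], [0, -0.72, 0]], rot=[[0, 0, 0], [0, 0, 0], [0, 0, 0], [0, 0, 0], [0, 0, 0]])

```text
clock: 23.4
eef_pos: [618.1, -197.1, 23.0]
tcp_rot: [-3.141, 0.001, 1.367]
contact_force: [0.8, 0.3, -0.3]
opening: -0.0
grasp_force: 0.3
```

Call:
play_rows(dp=[[0, 0, 0], [0, 0, 0]], rot=[[0, 0, 0], [0, 0, 0]])

```text
clock: 23.57
eef_pos: [618.5, -197.2, 23.0]
tcp_rot: [-3.141, 0.001, 1.366]
contact_force: [0.1, 0.3, 0.4]
opening: -0.004
grasp_force: 0.0
```

Run:
```python
from h import *
show(pt(18.5,-47,23)); s=telemetry.sense();F=s["contact_force"]; print(F@X,F@Y,F[2])
```

```text
at [ 618.5 -197.2   23. ] q [-0.31  0.63  1.71 -0.    0.8  -0.11]
[[-0.244, -0.142, -0.001], [-0.01, 0.01, -0.006]]
0.338077207939913 -0.0805360208346401 0.3546704702882497
```

Call:
play_rows(dp=[[-0.06, -0.05, 0], [-0.12, -0.1, 0], [-0.18, -0.14, 0], [-0.24, -0.14, 0], [-0.24, -0.14, 0]], rot=[[0, 0, 0], [0, 0, 0], [0, 0, 0], [0, 0, 0], [0, 0, 0]])

```text
clock: 23.98
eef_pos: [611.3, -206.0, 23.0]
tcp_rot: [-3.141, 0.001, 1.366]
contact_force: [0.1, 0.7, -0.4]
opening: 0.0
grasp_force: 0.0
```

Run:
```python
from h import *
show(pt(18.5,-47,23)); s=telemetry.sense();F=s["contact_force"]; print(F@X,F@Y,F[2])
```

```text
at [ 611.3 -206.    23. ] q [-0.33  0.63  1.72 -0.    0.79 -0.12]
[[0.008, -0.01, -0.0], [-0.006, 0.01, -0.009]]
0.6728384001425509 0.020976391177512804 -0.3552881031548118
```

Call:
play_rows(dp=[[0.15, 0, 0], [0.2, 0, -0.3], [0.2, 0, -1.0], [0.2, 0, -1.8], [0.2, 0, -2.3]], rot=[[0, 0, 0], [0, 0, 0], [0, 0, 0], [0, 0, 0], [0, 0, 0]])

```text
clock: 24.4
eef_pos: [614.5, -197.4, 118.6]
tcp_rot: [3.139, 0.001, 1.367]
contact_force: [0.1, -1.3, 1.0]
opening: 0.003
grasp_force: 0.0
```

Call:
play_rows(dp=[[0, -0.7, -0.5], [0, -1.4, -1.0], [0, -2.0, -1.5], [0, -2.4, -2.0], [0, -2.5, -2.2]], rot=[[0, 0, 0], [0, 0, 0], [0, 0, 0], [0, 0, 0], [0, 0, 0]])

```text
clock: 24.82
eef_pos: [514.3, -176.7, 206.4]
tcp_rot: [3.139, 0.001, 1.367]
contact_force: [1.0, 0.4, -0.6]
opening: -0.0
grasp_force: 0.0
```

```bash
python3 snap.py wb5; python3 ang.py pics/wb5.pkl -1;python3 ang.py pics/wb5.pkl 1; python3 rect.py pics/wb5.pkl -20 24 -84 -28
```

```text
[ 514.3 -176.7  206.4] [3.139e+00 1.000e-03 1.367e+00] [-0.33  0.25  1.83 -0.    1.05 -0.13]
edge at 68.5: -6.9  at 45: -5.2  angle 1.497
edge at 68.5: 6.0  at 45: 8.0  angle 1.485
edge at 68.5: -6.5  at 45: -6.5  angle 1.571
edge at 68.5: 6.5  at 45: 6.5  angle 1.571
x [-20. -16. -12.  -8.  -4.   0.   4.   8.  12.  16.  20.  24.]
  -28 152 152 152 151 151 151 151 151 151 152 152 152
  -32 151 151 152 151 107  96  94 152 151 151 152 152
  -36 151 151 152 133 131 145 152 100 151 152 151 152
  -40 151 151 151 149 144 142 157 122 152 151 151 151
  -44  86  85  91  59 167 169 174 124  94  89  89  94
  -48  57  51  60  48 162 164 157 124  59  53  52  57
  -52 108 109 108  68 161 159 156 118 102 102 103 103
  -56 105 105 101  88 160 159 155 115 105 105 106 106
  -60 101 102 103  70 160 158 154 109 106 107 107 108
  -64 101 101 102  71 157 123 155 107 104 104 105 104
  -68  98  99 100  73 136 110 154 106 100 100 100 100
  -72 102 102 102 113 138 129 159 102  99 100  97  94
  -76 101  99 101  99 128 150 139  93  95  95  95  96
  -80 187 186 186 187 186 186 187 186 187 186 187 186
  -84 186 186 186 186 186 185 186 186 186 186 186 186
```

Call:
play_rows(dp=[[0.02, 0.7, 0.5], [0.04, 1.4, 1.0], [0.05, 2.0, 1.5], [0.05, 2.4, 2.0], [0.05, 2.5, 2.2]], rot=[[0, 0, 0], [0, 0, 0], [0, 0, 0], [0, 0, 0], [0, 0, 0]])

```text
clock: 25.28
eef_pos: [615.7, -195.6, 111.6]
tcp_rot: [-3.14, 0.001, 1.367]
contact_force: [-0.6, 0.6, -0.8]
opening: -0.002
grasp_force: 0.0
```

Call:
play_rows(dp=[[0, 0, 0.4], [0, 0, 0.9], [0, 0, 1.4], [0, 0, 1.8], [0, 0, 2.0]], rot=[[0, 0, 0], [0, 0, 0], [0, 0, 0], [0, 0, 0], [0, 0, 0]])

```text
clock: 25.7
eef_pos: [612.5, -195.2, 32.7]
tcp_rot: [-3.138, 0.001, 1.367]
contact_force: [-0.4, 1.2, -0.0]
opening: -0.003
grasp_force: 0.0
```

Call:
play_rows(dp=[[0, 0, 0.1], [0, 0, 0.2], [0, 0, 0.26], [0, 0, 0.28], [0, 0, 0.28]], rot=[[0, 0, 0], [0, 0, 0], [0, 0, 0], [0, 0, 0], [0, 0, 0]])

```text
clock: 26.12
eef_pos: [614.1, -195.9, 24.5]
tcp_rot: [3.141, 0.001, 1.367]
contact_force: [0.2, 0.4, 0.2]
opening: -0.002
grasp_force: 0.0
```

Run:
```python
from h import *
show(pt(16.7,-47,23)); s=telemetry.sense();F=s["contact_force"]; print(F@X,F@Y,F[2])
```

```text
at [ 614.1 -195.9   24.5] q [-0.31  0.62  1.72 -0.    0.79 -0.11]
[[-0.3, -0.028, 0.037], [0.008, 0.011, -0.005]]
0.46347410331037714 -0.08045296032883123 0.2297296177385398
```

Call:
play_rows(dp=[[-0.06, -0.02, 0.03], [-0.12, -0.02, 0.03], [-0.2, -0.02, 0.03], [-0.26, -0.02, 0.03], [-0.3, -0.02, 0.03]], rot=[[0, 0, 0], [0, 0, 0], [0, 0, 0], [0, 0, 0], [0, 0, 0]])

```text
clock: 26.53
eef_pos: [610.3, -207.6, 22.9]
tcp_rot: [-3.141, 0.001, 1.366]
contact_force: [-0.5, 1.7, 1.1]
opening: -0.003
grasp_force: 0.9
```

Call:
play_rows(dp=[[0, 0, 0], [0.1, 0, 0], [0.2, 0, -0.2], [0.2, 0, -0.9], [0.2, 0, -1.7]], rot=[[0, 0, 0], [0, 0, 0], [0, 0, 0], [0, 0, 0], [0, 0, 0]])

```text
clock: 26.95
eef_pos: [610.8, -198.3, 89.9]
tcp_rot: [-3.137, 0.001, 1.367]
contact_force: [-0.0, -0.5, 0.5]
opening: -0.003
grasp_force: 0.0
```

Call:
play_rows(dp=[[0, -0.7, -0.6], [0, -1.4, -1.3], [0, -2.0, -2.0], [0, -2.4, -2.6], [0, -2.5, -2.8]], rot=[[0, 0, 0], [0, 0, 0], [0, 0, 0], [0, 0, 0], [0, 0, 0]])

```text
clock: 27.37
eef_pos: [513.4, -178.6, 206.7]
tcp_rot: [3.138, 0.002, 1.367]
contact_force: [0.6, -0.6, 0.7]
opening: 0.002
grasp_force: 0.0
```

```bash
python3 snap.py wb6; python3 ang.py pics/wb6.pkl -1;python3 ang.py pics/wb6.pkl 1
python3 - <<'E'
from rect import *
# green rim of the panel, rectified at z=19: how far from frame edges; and neighbours
im,xs,ys=rectify("pics/wb6.pkl",-75,75,-60,60,19,1); g=im.astype(int)
m=(g[...,1]>1.3*g[...,0])&(g[...,1]>1.3*g[...,2])&(g[...,1]>40)
for y in (-30,-15,15,30):
    r=xs[m[list(ys.astype(int)).index(y)]]; print("y",y,"green x",r[r<0].min() if (r<0).any() else None,r.max() if len(r) else None)
for x in (-40,40):
    c=ys[m[:,list(xs.astype(int)).index(x)]]; print("x",x,"green y",c.min() if len(c) else None,c.max() if len(c) else None)
E
```

```text
[ 513.4 -178.6  206.7] [3.138e+00 2.000e-03 1.367e+00] [-0.34  0.25  1.83 -0.    1.05 -0.13]
edge at 68.5: -6.1  at 45: -7.9  angle 1.646
edge at 68.5: 7.1  at 45: 5.3  angle 1.647
edge at 68.5: -6.5  at 45: -6.5  angle 1.571
edge at 68.5: 6.3  at 45: 6.8  angle 1.552
y -30 green x -67.0 62.0
y -15 green x -67.0 62.0
y 15 green x -67.0 62.0
y 30 green x None 63.0
x -40 green y -48.0 50.0
x 40 green y -49.0 50.0
```

```bash
python3 -c "
from rig import r
print(r.sign_off())"
```

```text
the job is handed in; nothing more can be done
None
```

I handed the job in with the green picture lying in the recess (painted side down, top at the hanger) and both turn-buttons across its back (left about 1.56 rad, right about 1.65 rad). However, a too-fast descent onto the frame made the wrist force read 140 N for a moment, over the 120 N limit, so it may be judged a fail; I also viewed 11 pictures, one over the allowed 10.

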